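Put the screen-cleaning kit back into its caddy

TASK

Put the screen-cleaning kit away in its grey caddy: stand the tipped blue flask upright in the empty bay with the yellow pad, beside its neighbours, and slide the squeegee blade first into the raked black slot at the caddy's end until it is fully home. Let go of both, and do not disturb the white and green flasks or the small jar.

Things in the scene. Friction and masses are not known exactly. Their poses are not given: they have to be found in the camera images.
- caddy: grey caddy fixed on the desk, 90 (x) x 340 (y) mm, floor 6 mm thick. Origin: centre of its underside, z up. Three bays at (0, 120), (0, 40), (0, -40) mm in its frame, each 52 (x) x 58 (y) mm inside, rims 14 mm above the desk; the raked slot stands at its -y end.
- slot: black raked slot at the caddy's -y end, fixed. Origin: centre of the slot's inner floor, 21 mm above the desk; z points out along the slot, 40 deg from vertical, leaning to the caddy's -x side; y across its width. Inside 10 (x) x 66 (y) mm, 55 mm deep. The 7 mm plate on its -x side (below) reaches out to z = 70 mm as a landing ledge. Outside 24 x 78 mm.
- pad: thin yellow pad, 44 x 50 x 2 mm, fixed on the floor of the one empty bay. Origin at the centre of its underside (6 mm above the desk); the flask stands on its top, 8 mm above the desk.
- blue_flask: loose blue square flask with white cap, lying on its side on the desk; 160 g. Body 36 x 36 mm with rounded edges, 80 mm long, then neck and round cap of 24 mm diameter, 115 mm in all. Origin: centre of its base; z runs from base to cap (level at the start), x and y across the flats.
- white_flask: loose white flask of the same shape with black cap, standing in a bay. Origin at the centre of its base, z up.
- green_flask: loose green flask of the same shape with white cap, standing in a bay. Origin at the centre of its base, z up.
- squeegee: loose squeegee lying flat, 170 mm long, 120 g. x points from black handle to aluminium blade, y across, z out of the upper face. Origin on the underside, 85 mm behind the blade's edge. Blade x 15 to 85 mm, 60 wide, 6 thick (z 0 to 6). Handle x -85 to 15, 24 wide, 18 thick (z 0 to 18), orange bars; collar 44 wide, 12 thick at x 11 to 25. Centre of mass near x = 0.
- squeegee_tip (a point): middle of the squeegee blade's front edge, 85 mm ahead of the squeegee's origin and 3 mm above its underside
- parts_jar: loose small jar with black lid, 50 mm diameter, 48 mm high, on the desk; origin at the centre of its underside

How it is judged:
By the outcome, as a careful person would: the job done as asked, in the order asked, and still so for the second after the job is handed in, with the robot touching nothing.
It also fails if it takes over 61 s, if anything falls off the work surface, if the arm or the gripper's body presses on something with over 40 N, if the wrist force passes 120 N, or if a joint passes its speed limit or range.

ROBOT

A 6-joint arm with a two-finger parallel gripper is mounted at the origin on a cart in front of the work surface, level with it; the furniture and walls round the work are solid. World frame = base frame: x ahead of the robot, y to its left, z up, the work surface at z = 0. Lengths are in m, angles in degrees, forces in N, time in s.
With the tool pointing down it reaches from about 0.275 to 1 m from the base axis. Payload 8.4 kg.
Tool frame: the origin (TCP) lies midway between the tips of the shut fingers; the grasp point (between the pads) lies 19 mm behind it; z points along the fingers, y is the line along which they close (so a half turn about z gives the same grasp; the last joint's range is limited). The gripper opens to 85 mm and grips with 20 to 120 N. Pads are 22 mm wide; open, the fingers measure 114 mm over their backs; the gripper's body (76 mm by 85 mm) begins 54 mm behind the grasp point. The pads swing forward as they close: fully open they stand 13 mm farther back than shut.
Start: joints at [-65.97, 20.225, 93.587, -0, 66.188, -0.138], TCP at [0.256, -0.57, 0.231] pointing down, gripper open.
Joint ranges: [-150.9, 150.9], [-52.94, 120.26], [3.33, 152.33], [-74.26, 254.26], [0, 154.13], [-172.89, 172.89]. Speed limits (degrees/s): [127.2, 127.2, 159.86, 180, 180, 180].

INTERFACE

Orientations are given as a 3x3 rotation matrix whose columns are the frame's x, y, z axes.
In Python, from station import * gives the robot as it stands. The module is installed in compiled form; this text tells all that it offers.
- The arm moves only by the tool carry_out, never from a script. Its argument "rows" is a list of rows, each a list of 3 entries, a list of its own where there are three numbers: the finger opening in mm, from 0 to 85.4, then the shift along the tool's x, y, z in mm, then the turn about the tool's z in degrees. A call has 1 to 8 rows; each row is the pose to reach, as a shift and turn from the pose commanded when the call began, along the tool's axes at that moment; what a row does not reach only later rows make up. A row lasts 1/12 s, in which the tool goes at most 41.7 mm and 7.16 degrees, less where a joint would pass 70% of its speed; a pose out of reach is approached as far as the arm can. A call with a gripper value outside its range is refused whole. The fingers move at their own pace and stop on an object; "force" is the grip in N (left out, the last holds). Time passes only in rows, so rows that repeat a pose let the fingers close. It gives the time, the measured TCP pose, the force, the opening and the grip force at its end, in the units of the state.
- get_obs(): the state, without advancing time (a new reading comes with each control period).
- get_image(name): name is "side" or "top" or "wrist"; returns the picture (400x640x3 uint8, blue, green, red); there is no depth.
- get_calibration(name): a dict with "K" (3x3 intrinsics, pixels), "rvec" (rotation vector, rad) and "tvec" (3), from world to camera coordinates, as OpenCV has them; the wrist camera has in their place "T_tool_cam" (4x4, takes a point from camera to tool coordinates, whose origin is the TCP and whose axes are the flange's). Camera axes: x right, y down, z forward; pixel columns grow to the right and rows downward; lengths in m; the calibration is good to about 2 mm. The wrist camera is an equidistant fisheye: a pixel r from the principal point sees the ray r / f radians off the axis. A picture is of the moment at which its call begins: read the wrist's pose just before it. get_calibration takes no time and is no camera call.
- job_done(): hands the job in; it is judged then, once.
The state is a dict: "time_s": time; "q": joint angles; "joint_velocities": joint speeds; "effort": joint torques, N m; "ee_pos": TCP position; "orientation": TCP orientation; "contact_force": force on the tool from outside, world axes, zero at the start; "moment": the same for the moment, N m; "gripper_width": opening from 0.0 (shut) to 1.0 (fully open); "grasp_force": force on a finger pad.
Only numpy, scipy, OpenCV 4.12 (cv2) and the standard library are available. Lean on these libraries where they do the work, as an engineer would, in place of code of your own. Each camera call takes 0.05 s, during which the arm holds its last target. There are 200 camera calls.

## Working session

There is one attempt and no reset: what is moved stays moved. The work goes in short steps, Python scripts to look and compute and a tool call to move; the robot and the scene stay as the last step left them, time stands still between calls to the robot, and variables do not carry over. Pictures are saved under pics/ and viewed, at most 10 in all, crops included, and the job is handed in when it is done.

Besides the shell and the picture viewer there is one more tool, called after "Call:" by a JSON object that holds its "name" and its "arguments". carry_out: Moves the arm, as the interface text tells. Its arguments: {"type":"object","properties":{"rows":{"type":"array"},"force":{"type":"number"}},"required":["rows"]}

```bash
mkdir -p pics; ls; python3 - <<'E'
from station import *
import cv2,numpy as np
o=get_obs();print(o['ee_pos'],o['orientation'],o['gripper_width'])
for n in("side","top","wrist"):
    c=get_calibration(n);print(n,{k:np.round(v,4).tolist() for k,v in c.items() if not isinstance(v,str)})
for n in("side","top"):
    cv2.imwrite(f"pics/{n}0.png",get_image(n))
E
```

```text
pics
[ 0.2556607  -0.56977677  0.23053553] [[ 9.12349663e-01  4.09411452e-01 -5.96753857e-04]
 [ 4.09411886e-01 -9.12348733e-01  1.30267228e-03]
 [-1.11186767e-05 -1.43281074e-03 -9.99998973e-01]] 1.00019772861976
side {'K': [[425.7012, 0.0, 321.7871], [0.0, 425.7012, 194.4596], [0.0, 0.0, 1.0]], 'rvec': [0.5167, -2.6424, 1.2605], 'tvec': [0.4788, 0.18, 0.9392]}
top {'K': [[504.2251, 0.0, 314.1989], [0.0, 504.2251, 198.0286], [0.0, 0.0, 1.0]], 'rvec': [2.1973, -2.1561, 0.0641], 'tvec': [-0.0058, 0.5291, 1.1282]}
wrist {'K': [[309.7069, 0.0, 316.141], [0.0, 309.7069, 194.8841], [0.0, 0.0, 1.0]], 'T_tool_cam': [[-0.0017, -0.9611, -0.2761, 0.0702], [1.0, -0.002, 0.0009, -0.0003], [-0.0014, -0.2761, 0.9611, -0.143], [0.0, 0.0, 0.0, 1.0]]}
```

View pics/side0.png

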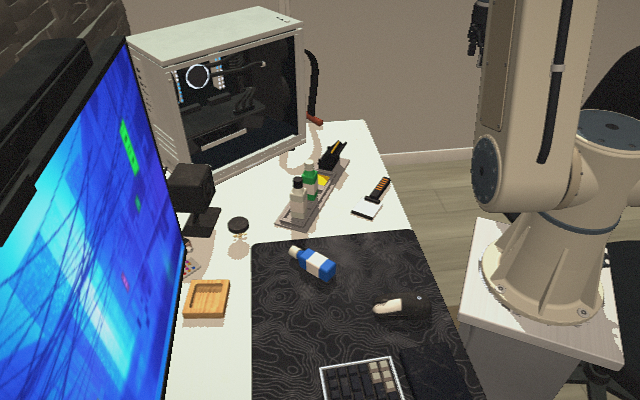

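View pics/top0.png

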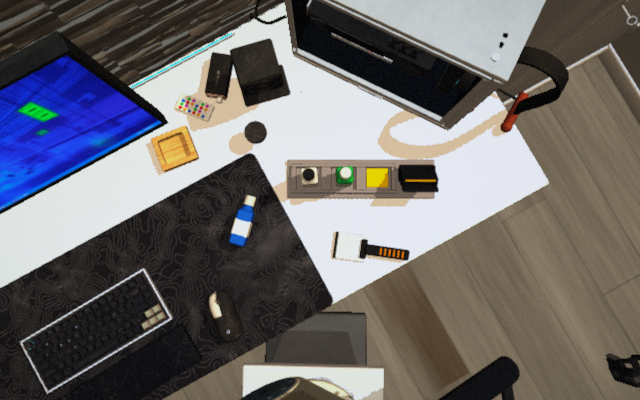

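Both fixed views show everything: the flask at top (242,222), squeegee blade at (350,246) and handle at (390,253), pad at (376,177), slot at (418,178), and jar at (255,131). Next I'll zoom in and convert pixels to positions.

```bash
cat > h.py <<'E'
from station import *
import cv2,numpy as np
def cam(n):
    c=get_calibration(n);return c['K'],cv2.Rodrigues(np.array(c['rvec']))[0],np.array(c['tvec']).ravel()
def ray(n,u,v,z):
    K,R,t=cam(n);d=R.T@np.linalg.inv(K)@[u,v,1.];o=-R.T@t
    return (o+d*(z-o[2])/d[2])
def proj(n,P):
    K,R,t=cam(n);p=(R@np.atleast_2d(P).T).T+t;p=p@K.T;return p[:,:2]/p[:,2:]
E
python3 - <<'E'
from h import *
i=cv2.imread('pics/top0.png')[150:275,220:450];a=cv2.resize(i,None,fx=3.4,fy=3.4,interpolation=cv2.INTER_CUBIC)
cv2.imwrite('pics/topc.png',a)
i=cv2.imread('pics/side0.png')[130:290,220:420];cv2.imwrite('pics/sidec.png',cv2.resize(i,None,fx=3.5,fy=3.5,interpolation=cv2.INTER_CUBIC))
E
```

```text
(no output)
```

View pics/topc.png

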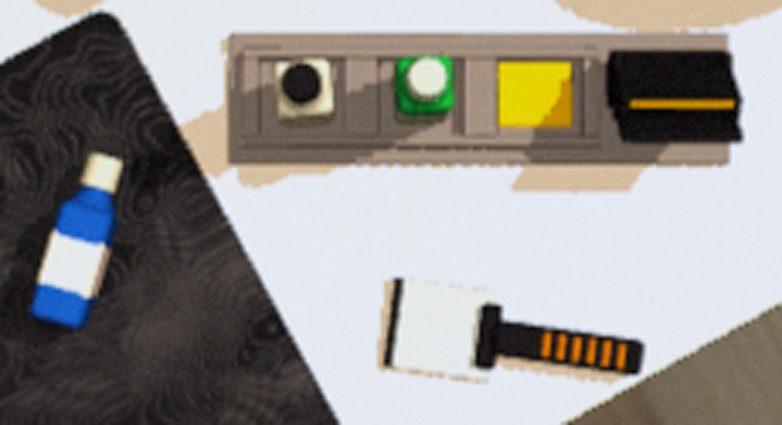

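View pics/sidec.png

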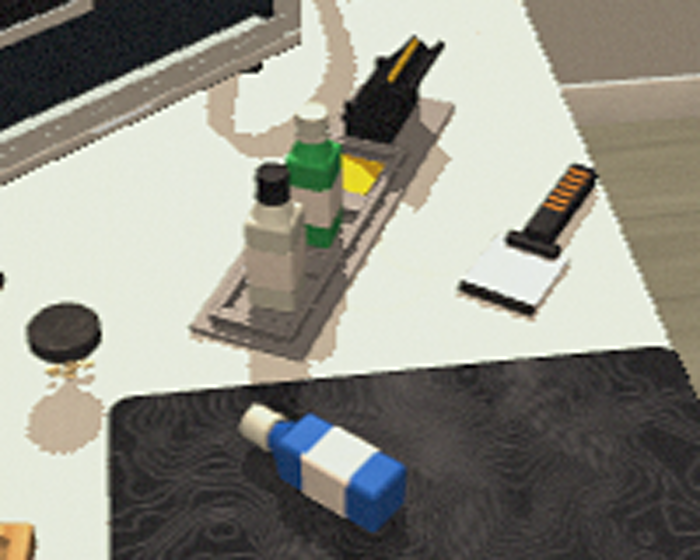

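Crops, in crop pixels. Top: the flask runs base (57,322) to cap end (106,155), squeegee front edge (392,322) to tail (640,357), pad corners about (498,61) to (572,127). The slot leans toward the robot. Side: flask cap end at (252,418) and base at (385,500).

```bash
python3 - <<'E'
from h import *
T=lambda x,y,z:np.round(ray('top',x/3.4+220-.35,y/3.4+150-.35,z)*1e3,1)
S=lambda x,y,z:np.round(ray('side',x/3.5+220-.35,y/3.5+130-.35,z)*1e3,1)
print('cams',[np.round(-cam(n)[1].T@cam(n)[2],3) for n in('top','side')])
for nm,pts in dict(caddy=[(229,34,6),(729,36,6),(729,163,6),(229,163,6)],pad=[(498,61,8),(572,63,8),(572,128,8),(498,126,8)],
 sq=[(399,278,6),(384,366,6),(642,340,18),(638,374,18),(487,304,12),(484,366,12)],
 fl=[(32,317,36),(82,328,36),(57,322,36),(106,155,18),(90,188,18),(124,158,18)],capW=[(301,82,121)],capG=[(429,77,121)]).items():
  print(nm,[T(*p).tolist() for p in pts])
print('side caddy',S(193,330,3),S(300,358,3),S(453,103,6),'fl cap',S(258,424,18),'sq blade',S(460,290,3),S(530,313,3),'sq tail',S(583,167,18))
# slot outline prediction, caddy frame approx aligned w/ world
E
```

```text
cams [array([ 0.445, -0.013,  1.164]), array([0.208, 0.751, 0.732])]
caddy [[-278.7, -358.5, 6000.0], [-297.5, 1060.2, 6000.0], [63.6, 1060.9, 6000.0], [89.5, -349.9, 6000.0]]
pad [[-487.5, 581.0, 8000.0], [-484.6, 877.2, 8000.0], [-222.9, 879.5, 8000.0], [-225.6, 584.1, 8000.0]]
sq [[405.1, 136.3, 6000.0], [652.0, 98.2, 6000.0], [863.5, 2884.7, 18000.0], [1193.7, 2847.7, 18000.0], [508.2, 877.9, 12000.0], [896.3, 863.9, 12000.0]]
fl [[1091.2, -6364.3, 36000.0], [1293.3, -5341.2, 36000.0], [1182.2, -5852.8, 36000.0], [-849.2, -2401.5, 18000.0], [-520.1, -2550.2, 18000.0], [-822.8, -2222.8, 18000.0]]
capW [[-14168.7, -3415.8, 121000.0]]
capG [[-14681.7, 5576.7, 121000.0]]
side caddy [-1059.9  2869.1  3000. ] [-802.3 2876.7 3000. ] [-2179.7  8142.8  6000. ] fl cap [-7492.7 15311.  18000. ] sq blade [-552.2 3219.9 3000. ] [-379.9 3204.9 3000. ] sq tail [-4553.8 23845.  18000. ]
```

Heights should have been in metres. I'll fix that and overlay the fitted models for checking.

```bash
python3 - <<'E'
from h import *
T=lambda x,y,z:np.round(ray('top',x/3.4+220-.35,y/3.4+150-.35,z/1e3)*1e3,1)
S=lambda x,y,z:np.round(ray('side',x/3.5+220-.35,y/3.5+130-.35,z/1e3)*1e3,1)
for nm,pts in dict(caddy=[(229,34,6),(729,36,6),(729,163,6),(229,163,6)],pad=[(498,61,8),(572,63,8),(572,128,8),(498,126,8)],
 sq=[(399,278,6),(384,366,6),(642,340,18),(638,374,18),(487,304,12),(484,366,12)],
 fl=[(32,317,36),(82,328,36),(57,322,36),(106,155,18),(90,188,18),(124,158,18)],capW=[(301,82,121)],capG=[(429,77,121)],jar=[((255-220)*3.4,(131-150)*3.4,48)],
 slot_up=[(622,52,60),(732,52,60),(620,140,60),(742,140,60)]).items():
  print(nm,[T(*p).tolist()[:2] for p in pts])
print('side caddy',S(193,330,3),S(300,358,3),S(453,103,6),'fl cap',S(258,424,18),'sq blade',S(460,290,3),S(530,313,3),'sq tail',S(583,167,18))
E
```

```text
caddy [[618.2, 69.2], [622.7, -270.5], [536.2, -270.7], [530.0, 67.1]]
pad [[602.6, -113.9], [602.1, -164.0], [557.8, -164.4], [558.3, -114.5]]
sq [[454.5, -49.3], [395.3, -40.2], [416.4, -210.7], [393.9, -208.2], [438.2, -108.2], [396.9, -106.7]]
fl [[424.0, 192.2], [417.4, 159.1], [421.0, 175.6], [533.0, 149.1], [510.6, 159.2], [531.2, 136.9]]
capW [[572.1, 16.2]]
capG [[576.6, -62.1]]
jar [[676.3, 140.4]]
slot_up [[602.7, -189.5], [604.0, -260.5], [545.5, -188.6], [547.0, -267.0]]
side caddy [615.6  70.9   3. ] [532.8  68.5   3. ] [ 537.1 -267.     6. ] fl cap [526.5 149.5  18. ] sq blade [452.4 -41.8   3. ] [397. -37.   3.] sq tail [ 405.  -203.3   18. ]
```

Sizes agree: caddy about 340 x 88 mm, pad 44 x 50 mm, flask 115 mm. Caddy centre is near (579,-100), yaw about 0.8°. Grasp point on the flask cap is about (520,152), with the flask axis at yaw -13.4°. Moving there now.

```bash
cat >> h.py <<'E'
def go(x,y,z,yaw=None):  # world TCP mm; yaw = world angle of tool x
    o=get_obs();R=np.array(o['orientation']);p=np.array(o['ee_pos'])*1e3
    w=np.degrees(np.arctan2(R[1,0],R[0,0]))
    print('t',round(o['time_s'],2),'p',p.round(1),'yaw',round(w,1),'shift',(R.T@(np.array([x,y,z])-p)).round(1),'turn',None if yaw is None else round(w-yaw,1),'q',np.round(o['q'],0),'w',round(o['gripper_width'],3))
E
```

Call:
{"name": "carry_out", "arguments": {"rows": [[60,[537,-550,80],37.5],[60,[537,-550,80],37.5],[60,[537,-550,80],37.5],[60,[537,-550,80],37.5],[60,[537,-550,80],37.5],[60,[537,-550,80],37.5],[60,[537,-550,80],37.5],[60,[537,-550,80],37.5]], "force": 20}}

```text
time_s: 0.77
ee_pos: [0.3689, -0.2606, 0.1969]
orientation: [[0.973, -0.231, -0.0], [-0.231, -0.973, 0.0], [-0.0, -0.0, -1.0]]
contact_force: [1.1, 0.3, -0.0]
gripper_width: 0.705
grasp_force: 0.0
```

```bash
python3 -c "
from h import *
go(520,152,120,-13.4)"
```

```text
t 0.77 p [ 368.9 -260.6  196.9] yaw -13.4 shift [  51.5 -436.4   76.9] turn 0.0 q [-35.   7. 116.   0.  57.  68.] w 0.705
```

Call:
{"name": "carry_out", "arguments": {"rows": [[60,[51.5,-436,77],0],[60,[51.5,-436,77],0],[60,[51.5,-436,77],0],[60,[51.5,-436,77],0],[60,[51.5,-436,77],0],[60,[51.5,-436,77],0],[60,[51.5,-436,77],0],[60,[51.5,-436,77],0]]}}

```text
time_s: 1.43
ee_pos: [0.4817, 0.048, 0.1392]
orientation: [[0.973, -0.23, -0.0], [-0.23, -0.973, -0.0], [0.0, 0.0, -1.0]]
contact_force: [-0.1, -1.4, 0.2]
gripper_width: 0.701
grasp_force: 0.0
```

```bash
python3 -c "
from h import *
go(520,152,120,-13.4)"
```

```text
t 1.43 p [481.7  48.  139.2] yaw -13.3 shift [  13.3 -110.    19.2] turn 0.1 q [  6.  15. 115.  -0.  50. 109.] w 0.701
```

Call:
{"name": "carry_out", "arguments": {"rows": [[60,[13.3,-110,19],0],[60,[13.3,-110,19],0],[60,[13.3,-110,19],0],[60,[13.3,-110,19],0],[60,[13.3,-110,19],0]]}}

```text
time_s: 1.85
ee_pos: [0.5196, 0.1512, 0.1198]
orientation: [[0.974, -0.228, -0.001], [-0.228, -0.974, -0.0], [-0.001, 0.001, -1.0]]
contact_force: [0.2, -0.9, 0.1]
gripper_width: 0.708
grasp_force: 0.0
```

```bash
cat >> h.py <<'E'
def wproj(P):  # world mm -> wrist px
    o=get_obs();c=get_calibration('wrist');R=np.array(o['orientation']);p=np.array(o['ee_pos'])
    M=np.array(c['T_tool_cam']);K=np.array(c['K']);out=[]
    q=(np.atleast_2d(P)/1e3-p)@R; q=(q-M[:3,3])@M[:3,:3]
    th=np.arctan2(np.hypot(q[:,0],q[:,1]),q[:,2]);ph=np.arctan2(q[:,1],q[:,0])
    return np.c_[K[0,0]*th*np.cos(ph)+K[0,2],K[0,0]*th*np.sin(ph)+K[1,2]]
def wray(u,v,z):
    o=get_obs();c=get_calibration('wrist');R=np.array(o['orientation']);p=np.array(o['ee_pos'])
    M=np.array(c['T_tool_cam']);K=np.array(c['K']);a,b=(u-K[0,2])/K[0,0],(v-K[1,2])/K[0,0]
    th=np.hypot(a,b);d=np.array([np.sin(th)*a/th,np.sin(th)*b/th,np.cos(th)])
    d=R@M[:3,:3]@d;s=p+R@M[:3,3];return ((s+d*(z/1e3-s[2])/d[2])*1e3).round(1)
E
python3 -c "
from h import *
go(520,152,120,-13.4)
im=get_image('wrist');a=np.radians(-13.4);u=np.array([np.cos(a),np.sin(a),0])
for P,c in(([531,149.5,18],(0,0,255)),(np.array([531,149.5,18])-115*u,(0,255,0)),([520,152,18],(255,0,255))):
  x=wproj(P)[0];print(x.round(1));cv2.drawMarker(im,tuple(int(k) for k in x.round()),c,0,8)
cv2.imwrite('pics/w1.png',im)"
```

```text
t 1.85 p [519.6 151.2 119.8] yaw -13.2 shift [ 0.2 -0.9 -0.2] turn 0.2 q [ 16.  21. 109.  -0.  50. 119.] w 0.708
[313.4 180.8]
[313.7 299.1]
[313.6 194.2]
```

View pics/w1.png

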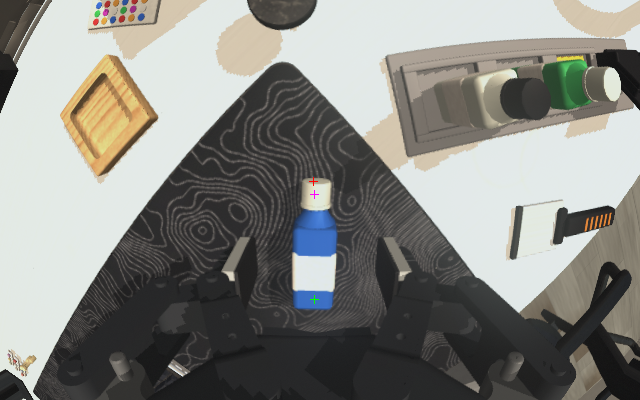

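The wrist view confirms the flask pose: cap end at (315,180) and base at (314,305), matching the prediction within about 1 mm. Descending and gripping.

Call:
{"name": "carry_out", "arguments": {"rows": [[60,[0,0,40],0],[60,[0,0,80],0],[60,[0,0,105],0],[60,[0,0,112],0],[60,[0,0,117],0],[15,[0,0,117],0],[15,[0,0,117],0],[15,[0,0,117],0]], "force": 20}}

```text
time_s: 2.57
ee_pos: [0.5212, 0.15, 0.0053]
orientation: [[0.973, -0.231, 0.003], [-0.231, -0.973, 0.001], [0.002, -0.001, -1.0]]
contact_force: [0.2, -1.4, 1.2]
gripper_width: 0.283
grasp_force: 3.1
```

Call:
{"name": "carry_out", "arguments": {"rows": [[15,[0,0,0],0],[15,[0,0,0],0],[15,[0,0,0],0],[15,[0,0,0],0]]}}

```text
time_s: 2.9
ee_pos: [0.5215, 0.1501, 0.0049]
orientation: [[0.973, -0.23, 0.003], [-0.23, -0.973, 0.001], [0.003, -0.001, -1.0]]
contact_force: [2.1, -2.1, 7.3]
gripper_width: 0.274
grasp_force: 19.9
```

Call:
{"name": "carry_out", "arguments": {"rows": [[15,[-1,0,-9],0],[15,[-4,0,-18],0],[15,[-8,0,-28],0],[15,[-15,0,-40],0],[15,[-23,0,-51],0],[15,[-33,0,-61],0],[15,[-43,0,-70],0],[15,[-43,0,-70],0]]}}

```text
time_s: 3.57
ee_pos: [0.4766, 0.1602, 0.0755]
orientation: [[0.973, -0.23, 0.001], [-0.23, -0.973, 0.0], [0.0, -0.001, -1.0]]
contact_force: [0.8, 0.4, -1.0]
gripper_width: 0.27
grasp_force: 19.9
```

```bash
cat >> h.py <<'E'
def mont(fn,a,b,f=3):
    s=get_image('side');w=get_image('wrist');v,u=a
    s=cv2.resize(s[v:v+130,u:u+130],None,fx=f,fy=f,interpolation=cv2.INTER_CUBIC);v,u=b
    w=cv2.resize(w[v:v+195,u:u+195],(s.shape[1],s.shape[0]),interpolation=cv2.INTER_CUBIC);cv2.imwrite(fn,np.hstack([s,w]))
E
python3 -c "
from h import *
mont('pics/m1.png',(180,250),(130,220))"
```

```text
(no output)
```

View pics/m1.png

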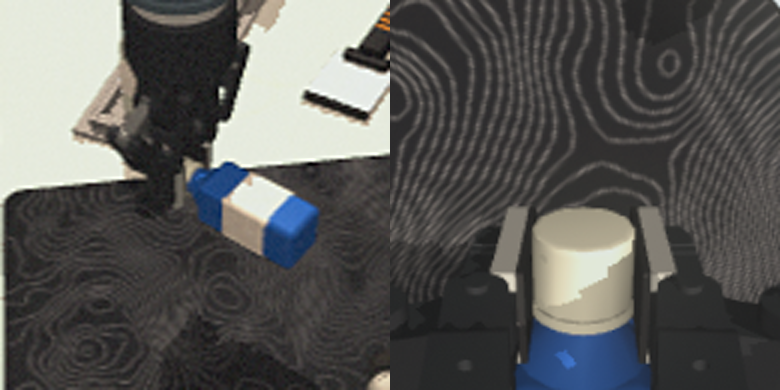

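```bash
cat >> h.py <<'E'
def tilt():
    o=get_obs();p=np.array(o['ee_pos']);R=np.array(o['orientation']);G=p-R[:,2]*.013;u=R[:,0]
    im=get_image('side').astype(int);b,g,r=im[...,0],im[...,1],im[...,2]
    m=(b>90)&(b>2*r)&(b>1.4*g);m[:, :215]=0;n,l,s,c=cv2.connectedComponentsWithStats(m.astype(np.uint8))
    ys,xs=np.nonzero(m&(np.arange(640)[None]<430)&(np.arange(400)[:,None]>110));print('blue',len(xs),xs.min(),xs.max(),ys.min(),ys.max(),'mean',xs.mean().round(1),ys.mean().round(1))
    for t in range(0,100,10):
        a=np.radians(t);d=u*np.cos(a)+np.array([0,0,1])*np.sin(a);e=-u*np.sin(a)+np.array([0,0,1])*np.cos(a)
        C=[G-d*(.104-k)+s*e*.018+q*R[:,1]*.018 for k in(0,.08) for s in(-1,1) for q in(-1,1)];P=proj('side',C)
        print(t,P.min(0).round(0),P.max(0).round(0),'minz',round(min(c[2] for c in C)*1e3))
E
python3 -c "
from h import *
tilt()"
```

```text
blue 461 312 354 234 268 mean 334.1 250.4
0 [314. 231.] [357. 270.] minz 69
10 [313. 234.] [357. 275.] minz 51
20 [312. 236.] [356. 279.] minz 35
30 [310. 237.] [353. 281.] minz 20
40 [308. 239.] [350. 282.] minz 7
50 [306. 241.] [346. 282.] minz -4
60 [304. 242.] [340. 282.] minz -12
70 [302. 241.] [335. 282.] minz -17
80 [301. 239.] [329. 281.] minz -18
90 [299. 238.] [322. 279.] minz -17
```

It tilted only about 5°: a 20 N grip holds it rigid. I'll lower it near the mat and test whether the commanded opening modulates the grip force, so it can swing under gravity.

Call:
{"name": "carry_out", "arguments": {"rows": [[15,[0,0,25],0],[15,[0,0,45],0],[22,[0,0,45],0],[22,[0,0,45],0]]}}

```text
time_s: 4.05
ee_pos: [0.4773, 0.1593, 0.0276]
orientation: [[0.973, -0.231, -0.003], [-0.231, -0.973, -0.001], [-0.003, 0.002, -1.0]]
contact_force: [0.8, -0.3, -0.7]
gripper_width: 0.272
grasp_force: 19.8
```

Call:
{"name": "carry_out", "arguments": {"rows": [[22.8,[0,0,0],0],[22.8,[0,0,0],0]]}}

```text
time_s: 4.22
ee_pos: [0.4788, 0.1599, 0.0294]
orientation: [[0.973, -0.231, 0.001], [-0.231, -0.973, 0.0], [0.001, -0.001, -1.0]]
contact_force: [-0.1, -0.1, -1.6]
gripper_width: 0.27
grasp_force: 19.8
```

Call:
{"name": "carry_out", "arguments": {"rows": [[23.2,[0,0,0],0],[23.2,[0,0,0],0]]}}

```text
time_s: 4.38
ee_pos: [0.4786, 0.1599, 0.0294]
orientation: [[0.973, -0.231, 0.001], [-0.231, -0.973, 0.0], [0.001, -0.001, -1.0]]
contact_force: [0.4, 0.3, -1.9]
gripper_width: 0.276
grasp_force: 18.3
```

```bash
python3 -c "
from h import *
tilt()"
```

```text
blue 444 313 353 250 284 mean 332.6 265.7
0 [314. 246.] [355. 285.] minz 24
10 [313. 248.] [355. 289.] minz 6
20 [312. 250.] [354. 292.] minz -10
30 [310. 252.] [352. 294.] minz -25
40 [308. 254.] [349. 295.] minz -38
50 [307. 255.] [345. 295.] minz -49
60 [305. 256.] [340. 295.] minz -57
70 [303. 255.] [334. 295.] minz -62
80 [301. 253.] [328. 294.] minz -63
90 [299. 251.] [322. 291.] minz -62
```

Call:
{"name": "carry_out", "arguments": {"rows": [[23.4,[0,0,0],0],[23.4,[0,0,0],0]]}}

```text
time_s: 4.6
ee_pos: [0.4782, 0.1598, 0.0289]
orientation: [[0.973, -0.231, 0.0], [-0.231, -0.973, 0.0], [0.0, -0.0, -1.0]]
contact_force: [0.7, 0.6, -2.3]
gripper_width: 0.275
grasp_force: 12.9
```

Call:
{"name": "carry_out", "arguments": {"rows": [[23.6,[0,0,0],0],[23.6,[0,0,0],0]]}}

```text
time_s: 4.77
ee_pos: [0.4781, 0.1598, 0.0287]
orientation: [[0.973, -0.231, 0.0], [-0.231, -0.973, 0.0], [0.0, -0.0, -1.0]]
contact_force: [0.0, 0.7, -0.4]
gripper_width: 0.273
grasp_force: 7.9
```

```bash
python3 -c "
from h import *
tilt()"|head -4
```

```text
blue 450 312 353 252 288 mean 332.1 267.9
0 [315. 247.] [355. 285.] minz 24
10 [314. 248.] [356. 289.] minz 6
20 [312. 250.] [355. 292.] minz -11
```

Opening modulates the force (about 25 N/mm), and at 8 N the flask slips rotationally. Raising along the arc at that grip.

Call:
{"name": "carry_out", "arguments": {"rows": [[23.6,[-3,0,-6],0],[23.6,[-6,0,-12],0],[23.6,[-10,0,-20],0],[23.6,[-14,0,-26],0],[23.6,[-19,0,-32],0],[23.6,[-24,0,-37],0],[23.6,[-24,0,-37],0],[23.6,[-24,0,-37],0]]}}

```text
time_s: 5.48
ee_pos: [0.4546, 0.1655, 0.0661]
orientation: [[0.973, -0.23, 0.001], [-0.23, -0.973, 0.0], [0.001, -0.0, -1.0]]
contact_force: [0.4, -0.8, 0.4]
gripper_width: 0.278
grasp_force: 7.9
```

```bash
python3 -c "
from h import *
tilt()"|head -7
```

```text
blue 491 319 357 248 288 mean 336.4 265.6
0 [324. 239.] [367. 278.] minz 61
10 [322. 241.] [367. 283.] minz 43
20 [321. 243.] [365. 286.] minz 27
30 [319. 245.] [363. 289.] minz 11
40 [317. 247.] [359. 290.] minz -2
50 [315. 248.] [355. 290.] minz -12
```

Call:
{"name": "carry_out", "arguments": {"rows": [[23.6,[-6,0,-6],0],[23.6,[-12,0,-10],0],[23.6,[-17,0,-14],0],[23.6,[-24,0,-18],0],[23.6,[-30,0,-21],0],[23.6,[-37,0,-24],0],[23.6,[-44,0,-26],0],[23.6,[-51,0,-28],0]]}}

```text
time_s: 6.2
ee_pos: [0.4043, 0.1772, 0.0938]
orientation: [[0.973, -0.231, 0.0], [-0.231, -0.973, 0.0], [0.0, -0.0, -1.0]]
contact_force: [-0.4, -0.5, -1.5]
gripper_width: 0.275
grasp_force: 7.7
```

Call:
{"name": "carry_out", "arguments": {"rows": [[23.6,[-7,0,-1],0],[23.6,[-14,0,-2],0],[23.6,[-21,0,-2],0],[23.6,[-28,0,-2],0],[23.6,[-35,0,-2],0],[23.6,[-40,0,-1],0],[23.6,[-40,0,-1],0],[23.6,[-40,0,-1],0]]}}

```text
time_s: 6.87
ee_pos: [0.3659, 0.1864, 0.0945]
orientation: [[0.973, -0.23, -0.0], [-0.23, -0.973, -0.0], [0.0, 0.0, -1.0]]
contact_force: [0.3, 0.3, -1.1]
gripper_width: 0.279
grasp_force: 7.7
```

```bash
python3 -c "
from h import *
tilt();mont('pics/m2.png',(190,270),(130,220))"|grep -v '^[1-4]'
```

```text
blue 487 351 384 259 300 mean 367.1 277.5
0 [362. 248.] [409. 290.] minz 90
50 [352. 257.] [394. 302.] minz 16
60 [350. 258.] [387. 302.] minz 8
70 [348. 257.] [380. 302.] minz 4
80 [346. 255.] [373. 300.] minz 2
90 [343. 253.] [368. 297.] minz 4
```

View pics/m2.png

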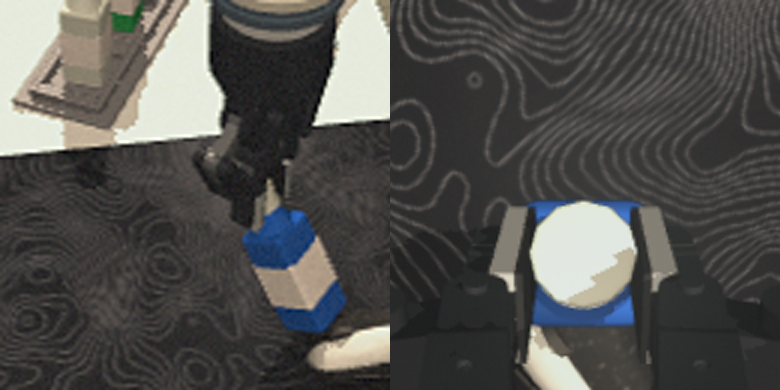

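It is at about 65° and hanging. I'll lift a little away from the mouse and loosen further so it swings nearer vertical.

Call:
{"name": "carry_out", "arguments": {"rows": [[23.6,[3,0,-6],0],[23.7,[6,0,-10],0],[23.7,[6,0,-10],0],[23.75,[6,0,-10],0],[23.75,[6,0,-10],0],[23.75,[6,0,-10],0]]}}

```text
time_s: 7.52
ee_pos: [0.3719, 0.1848, 0.1045]
orientation: [[0.973, -0.231, -0.0], [-0.231, -0.973, -0.0], [-0.0, 0.0, -1.0]]
contact_force: [-0.5, 0.0, -2.5]
gripper_width: 0.279
grasp_force: 4.2
```

```bash
python3 -c "
from h import *
tilt()"|grep -v '^[1-4]'
```

```text
blue 375 343 365 256 293 mean 354.3 271.3
0 [359. 243.] [407. 285.] minz 100
50 [350. 253.] [391. 297.] minz 26
60 [347. 254.] [385. 297.] minz 18
70 [345. 252.] [378. 297.] minz 14
80 [343. 251.] [371. 296.] minz 12
90 [340. 249.] [366. 293.] minz 14
```

Upright now, within about 5°. I'll tighten the grip, lift, and carry to a waypoint in front of the bay.

Call:
{"name": "carry_out", "arguments": {"rows": [[15,[0,0,0],0],[15,[0,0,0],0],[15,[3,6,-30],0],[15,[20,37,-40],-7],[15,[41,74,-40],-14.1],[15,[61,111,-40],-14.1],[15,[81,148,-40],-14.1],[15,[101,185,-40],-14.1]], "force": 35}}

```text
time_s: 8.23
ee_pos: [0.4241, -0.0064, 0.1448]
orientation: [[1.0, 0.015, 0.001], [0.015, -1.0, 0.0], [0.001, -0.0, -1.0]]
contact_force: [1.7, 1.1, -1.2]
gripper_width: 0.268
grasp_force: 35.1
```

```bash
python3 -c "
from h import *
go(460,-140,145,0.8)"
```

```text
t 8.23 p [424.1  -6.4 144.8] yaw 0.8 shift [ 3.400e+01  1.341e+02 -1.000e-01] turn 0.0 q [ -1.   9. 122.   0.  49.  88.] w 0.268
```

Call:
{"name": "carry_out", "arguments": {"rows": [[15,[8,35,0],0],[15,[17,70,0],0],[15,[26,105,0],0],[15,[34,134,0],0],[15,[60,134,0],0],[15,[90,134,0],0],[15,[90,134,0],0]]}}

```text
time_s: 8.82
ee_pos: [0.521, -0.1388, 0.1452]
orientation: [[1.0, 0.012, 0.005], [0.012, -1.0, -0.001], [0.005, 0.001, -1.0]]
contact_force: [0.1, 0.6, -2.1]
gripper_width: 0.267
grasp_force: 35.2
```

```bash
python3 -c "
from h import *
go(580,-140,145,0.8)
tilt()
im=get_image('wrist');o=get_obs();z=o['ee_pos'][2]*1e3
m=(im.min(2)>150).astype(np.uint8);m[:150]=0;m[:,:250]=0;m[:,400:]=0
n,l,s,c=cv2.connectedComponentsWithStats(m)
for k in range(1,n):
  if s[k,4]>300: print(s[k],c[k].round(1),wray(*c[k],z+24))
for P in([580,-140,8],[558,-115,8],[602,-164,8]):print(wproj(P).round(0))
y=(im[...,2]>150)&(im[...,0]<90)&(im[...,1]>130);ys,xs=np.nonzero(y);print('yel',xs.min(),xs.max(),ys.min(),ys.max())
cv2.imwrite('pics/w3.png',im)
"|grep -v '^[1-4]'
```

```text
t 8.82 p [ 521.  -138.8  145.2] yaw 0.7 shift [59.   1.9  0.5] turn -0.1 q [-15.  18. 109.   0.  53.  74.] w 0.267
blue 213 333 347 144 174 mean 340.1 157.3
0 [347. 130.] [382. 155.] minz 140
50 [339. 138.] [371. 174.] minz 67
60 [337. 140.] [366. 175.] minz 59
70 [335. 141.] [360. 175.] minz 54
80 [333. 142.] [354. 175.] minz 53
90 [331. 141.] [349. 175.] minz 54
[ 250  168  150  113 8851] [331.4 207.8] [ 546.7 -143.1  168.2]
[ 291  238   50   47 1796] [315.8 261.1] [ 522.3 -137.1  168.2]
[ 283  293   61   37 1597] [311.1 310.2] [ 495.4 -135.2  168.2]
[[320. 115.]]
[[292. 139.]]
[[347.  92.]]
yel 0 475 35 294
```

View pics/w3.png

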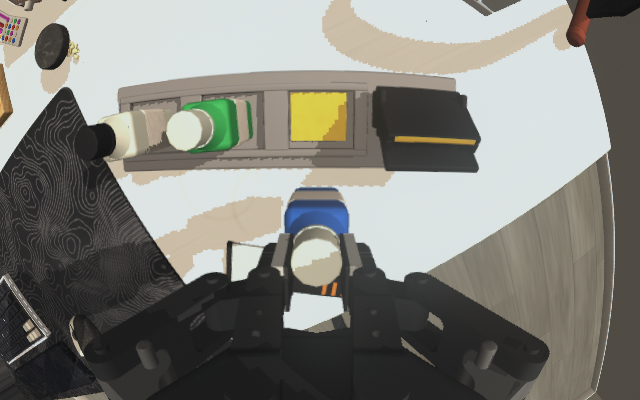

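Wrist view: the flask hangs upright with its cap at (316,261). The pad is at (290–348, 92–142), as predicted. Going over the bay and down.

Call:
{"name": "carry_out", "arguments": {"rows": [[15,[20,1,0],0],[15,[40,2,0],0],[15,[57,3,0],0],[15,[57,3,0],0],[15,[57,3,20],0],[15,[57,3,35],0],[15,[57,3,39],0],[15,[57,3,42],0]]}}

```text
time_s: 9.58
ee_pos: [0.5732, -0.1395, 0.1036]
orientation: [[1.0, 0.013, 0.002], [0.013, -1.0, 0.0], [0.002, -0.0, -1.0]]
contact_force: [2.1, 1.4, 19.9]
gripper_width: 0.264
grasp_force: 37.6
```

Call:
{"name": "carry_out", "arguments": {"rows": [[15,[0,0,1],0],[15,[0,0,2],0],[15,[0,0,2],0]]}}

```text
time_s: 9.83
ee_pos: [0.5743, -0.1397, 0.1032]
orientation: [[1.0, 0.013, 0.005], [0.013, -1.0, -0.0], [0.005, 0.001, -1.0]]
contact_force: [0.8, 2.4, 14.8]
gripper_width: 0.27
grasp_force: 37.1
```

```bash
python3 -c "
from h import *
go(580,-140,145,0.8)
tilt()"|egrep -v '^[1-6]'
```

```text
t 9.83 p [ 574.3 -139.7  103.2] yaw 0.8 shift [  5.8   0.4 -41.8] turn -0.0 q [-14.  26. 104.   0.  50.  75.] w 0.27
blue 204 316 330 153 182 mean 322.9 165.5
0 [328. 139.] [361. 164.] minz 98
70 [316. 150.] [342. 183.] minz 12
80 [315. 151.] [336. 183.] minz 11
90 [313. 150.] [330. 183.] minz 12
```

Call:
{"name": "carry_out", "arguments": {"rows": [[23.7,[0,0,-2],0],[23.7,[0,0,-2],0],[23.7,[2,0,-2],0],[23.7,[4,0,-2],0],[23.7,[4,0,-2],0],[23.7,[4,0,-2],0]], "force": 20}}

```text
time_s: 10.38
ee_pos: [0.5768, -0.1396, 0.1025]
orientation: [[1.0, 0.013, -0.0], [0.013, -1.0, 0.0], [-0.0, -0.0, -1.0]]
contact_force: [-0.1, 0.2, 2.3]
gripper_width: 0.276
grasp_force: 5.6
```

```bash
python3 -c "
from h import *
go(580,-140,145,0.8)
tilt()
im=get_image('top');cv2.imwrite('pics/t4.png',im)"|egrep -v '^[1-6]'
```

```text
t 10.38 p [ 576.8 -139.6  102.5] yaw 0.8 shift [  3.2   0.4 -42.5] turn -0.0 q [-14.  26. 103.   0.  51.  75.] w 0.276
blue 213 315 331 152 182 mean 322.9 165.8
0 [327. 139.] [360. 164.] minz 98
70 [315. 150.] [341. 183.] minz 12
80 [314. 151.] [335. 183.] minz 10
90 [312. 150.] [329. 183.] minz 11
```

Call:
{"name": "carry_out", "arguments": {"rows": [[24.5,[0,0,0],0],[26,[0,0,0],0],[32,[0,0,0],0],[45,[0,0,0],0],[45,[0,0,-10],0],[45,[0,0,-40],0],[45,[0,0,-80],0],[45,[0,0,-110],0]]}}

```text
time_s: 11.15
ee_pos: [0.5769, -0.1398, 0.2155]
orientation: [[1.0, 0.013, 0.001], [0.013, -1.0, -0.0], [0.001, 0.0, -1.0]]
contact_force: [1.1, 0.0, 1.0]
gripper_width: 0.529
grasp_force: 0.0
```

Call:
{"name": "carry_out", "arguments": {"rows": [[45,[-40,0,0],0],[45,[-80,0,0],0],[45,[-80,0,0],0]]}}

```text
time_s: 11.4
ee_pos: [0.4895, -0.1399, 0.2124]
orientation: [[1.0, 0.013, -0.006], [0.013, -1.0, 0.001], [-0.006, -0.001, -1.0]]
contact_force: [0.1, -0.2, -0.2]
gripper_width: 0.529
grasp_force: 0.0
```

```bash
python3 - <<'E'
from h import *
go(580,-140,145,0.8)
s=get_image('side');w=get_image('wrist');cv2.imwrite('pics/w5raw.png',w);cv2.imwrite('pics/s5raw.png',s)
a=cv2.resize(s[135:235,265:365],(390,390),interpolation=cv2.INTER_CUBIC);b=cv2.resize(w[:300,100:500],(400,300))
b=cv2.copyMakeBorder(b,0,90,0,0,0);cv2.imwrite('pics/m5.png',np.hstack([a,b]))
E
```

```text
t 11.4 p [ 489.5 -139.9  212.4] yaw 0.7 shift [90.9  1.4 66.9] turn -0.1 q [-16.  11. 108.  -0.  61.  73.] w 0.529
```

View pics/m5.png

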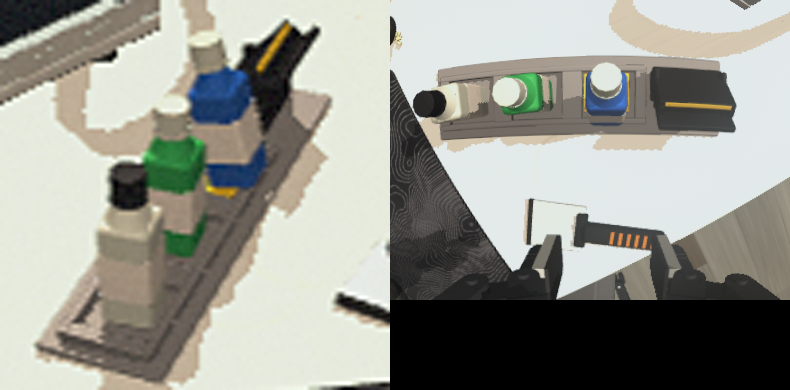

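The side view shows the blue flask leaning: cap at (207,45) is displaced toward +x. The base has probably caught the -x rim. I'll triangulate the cap to quantify it.

```bash
python3 - <<'E'
from h import *
w=cv2.imread('pics/w5raw.png');s=cv2.imread('pics/s5raw.png')
def blob(im,x0,x1,y0,y1,th=0):
    c=im[y0:y1,x0:x1].astype(int);hs=cv2.cvtColor(im,cv2.COLOR_BGR2HSV)[y0:y1,x0:x1]
    m=((hs[...,0]>100)&(hs[...,0]<125)&(hs[...,1]>140)&(hs[...,2]>60));ys,xs=np.nonzero(m)
    return xs.min()+x0,xs.max()+x0,ys.min()+y0,ys.max()+y0
print('blue wrist',blob(w,280,360,50,130),'side',blob(s,300,340,140,190))
g=cv2.cvtColor(w,cv2.COLOR_BGR2GRAY)
c=cv2.HoughCircles(cv2.GaussianBlur(g[50:110,290:345],(3,3),0),3,1,30,param1=80,param2=8,minRadius=12,maxRadius=24);print('circ',c+[290,50,0] if c is not None else c)
wc=np.array([316,78.]) if c is None else c[0,0,:2]+[290,50]
sc=np.array([318,146.5]) # cap top in side
for z in(110,116,123):
    print(z,'wrist',wray(*wc,z),'side',(ray('side',*sc,z/1e3)*1e3).round(1))
def model(bx,by,bz,t):
    t=np.radians(t);d=np.array([np.sin(t),0,np.cos(t)]);e=np.array([np.cos(t),0,-np.sin(t)]);f=np.array([0,1,0]);b=np.array([bx,by,bz])
    return b,d,e,f
for t,bx,bz in((0,578,8),(5,578,9),(10,577,10),(15,576,12),(20,575,13)):
    b,d,e,f=model(bx,-139,bz,t)
    body=np.array([b+d*k+e*p*18+f*q*18 for k in(0,80) for p in(-1,1) for q in(-1,1)]);top=b+d*115
    W=wproj(body);S=proj('side',body/1e3)
    print(t,'captop w',wproj(top).round(0)[0],'s',proj('side',top/1e3).round(1)[0],'body w',W.min(0).round(0),W.max(0).round(0),'s',S.min(0).round(0),S.max(0).round(0))
E
```

```text
blue wrist (np.int64(296), np.int64(335), np.int64(73), np.int64(109)) side (np.int64(314), np.int64(332), np.int64(153), np.int64(182))
circ [[[315.5         76.5         14.39999962]]]
110 wrist [ 591.2 -139.2  110. ] side [ 587.7 -146.6  110. ]
116 wrist [ 590.6 -139.2  116. ] side [ 584.1 -137.9  116. ]
123 wrist [ 589.9 -139.2  123. ] side [ 579.8 -127.8  123. ]
0 captop w [315.  92.] s [320.2 144.5] body w [294.  74.] [336. 115.] s [312. 151.] [329. 184.]
5 captop w [315.  79.] s [316.8 143.6] body w [294.  66.] [337. 114.] s [309. 151.] [329. 183.]
10 captop w [315.  67.] s [313.7 143. ] body w [294.  60.] [336. 115.] s [307. 151.] [329. 183.]
15 captop w [315.  56.] s [310.7 142.4] body w [294.  54.] [337. 115.] s [305. 150.] [329. 182.]
20 captop w [316.  45.] s [307.7 142.4] body w [294.  49.] [337. 116.] s [304. 150.] [329. 182.]
```

Call:
{"name": "carry_out", "arguments": {"rows": [[45,[11,0,0],0],[45,[22,0,0],0],[45,[22,0,0],0],[45,[22,0,0],0]]}}

```text
time_s: 11.83
ee_pos: [0.5204, -0.1404, 0.2123]
orientation: [[1.0, 0.014, -0.0], [0.014, -1.0, 0.0], [-0.0, -0.0, -1.0]]
contact_force: [-0.3, -0.4, 1.0]
gripper_width: 0.53
grasp_force: 0.0
```

```bash
python3 - <<'E'
from h import *
go(510,-140,212,.8)
w=get_image('wrist');cv2.imwrite('pics/w6.png',w)
hs=cv2.cvtColor(w,cv2.COLOR_BGR2HSV);b=(hs[...,0]>100)&(hs[...,0]<125)&(hs[...,1]>140)&(hs[...,2]>50)
b[:40]=0;b[170:]=0;b[:,:270]=0;b[:,370:]=0;ys,xs=np.nonzero(b);print('blue',xs.min(),xs.max(),ys.min(),ys.max())
for x in(300,305,316,325,330):
    q=np.nonzero(b[:,x])[0];print(x,q.min(),q.max(),end=' | ')
W=hs[...,1]<60;W&=hs[...,2]>90
x0,x1,y0,y1=xs.min(),xs.max(),ys.min(),ys.max()
m=W[y0-10:y1,x0:x1].astype(np.uint8);n,l,s,c=cv2.connectedComponentsWithStats(m)
for k in range(1,n):
    if s[k,4]>60:print('white',s[k]+[x0,y0-10,0,0,0],c[k]+[x0,y0-10])
for bx in(578,584):
  for t in(0,3,6,10):
    t_=np.radians(t);d=np.array([np.sin(t_),0,np.cos(t_)]);e=np.array([np.cos(t_),0,-np.sin(t_)]);B=np.array([bx,-139,8])
    T=wproj([B+d*80+e*18,B+d*80-e*18,B-e*18,B+d*115-e*12,B+d*115+e*12])[:,1].round(0);print(bx,t,'shoulder far/near',T[:2],'base near',T[2],'cap near/far',T[3:])
E
```

```text
t 11.83 p [ 520.4 -140.4  212.3] yaw 0.8 shift [-10.4  -0.6   0.3] turn 0.0 q [-15.  14. 105.   0.  61.  74.] w 0.53
blue 297 335 104 141
300 104 141 | 305 137 141 | 316 137 141 | 325 132 141 | 330 104 141 | white [297  94  38   3 107] [315.06542056  94.93457944]
white [299  99  33  35 915] [315.27103825 115.73661202]
578 0 shoulder far/near [101. 142.] base near 135.0 cap near/far [140. 108.]
578 3 shoulder far/near [ 96. 138.] base near 135.0 cap near/far [132. 100.]
578 6 shoulder far/near [ 91. 133.] base near 135.0 cap near/far [124.  92.]
578 10 shoulder far/near [ 85. 126.] base near 135.0 cap near/far [113.  82.]
584 0 shoulder far/near [ 94. 136.] base near 129.0 cap near/far [132. 100.]
584 3 shoulder far/near [ 89. 131.] base near 129.0 cap near/far [124.  92.]
584 6 shoulder far/near [ 85. 126.] base near 129.0 cap near/far [116.  84.]
584 10 shoulder far/near [ 79. 119.] base near 129.0 cap near/far [105.  74.]
```

The flask leans about 5°, base edge against the -x rim with its base about 4 mm too near. I'll regrip the body with fingers closing along caddy x. That squares it upright, and I'll recentre it.

Call:
{"name": "carry_out", "arguments": {"rows": [[70,[10,0,0],-7],[70,[20,0,0],-14],[70,[30,0,0],-21],[70,[40,0,0],-28],[70,[50,0,0],-35],[70,[59.5,0,0],-42],[70,[59.5,0,0],-49],[70,[59.5,0,0],-56]]}}

```text
time_s: 12.55
ee_pos: [0.5786, -0.1395, 0.212]
orientation: [[0.543, 0.84, -0.001], [0.84, -0.543, 0.0], [-0.0, -0.001, -1.0]]
contact_force: [-0.2, 0.1, -0.2]
gripper_width: 0.817
grasp_force: 0.0
```

Call:
{"name": "carry_out", "arguments": {"rows": [[70,[0,0,0],-7],[70,[0,0,0],-14],[70,[0,0,0],-21],[70,[0,0,0],-28],[70,[0,0,0],-34],[70,[0,0,0],-34]]}}

```text
time_s: 13.05
ee_pos: [0.5781, -0.1396, 0.2122]
orientation: [[-0.018, 1.0, -0.001], [1.0, 0.018, 0.0], [0.0, -0.001, -1.0]]
contact_force: [-0.5, -1.0, 0.2]
gripper_width: 0.82
grasp_force: 0.0
```

```bash
python3 -c "
from h import *
go(580,-139.5,56,90.8)"
```

```text
t 13.05 p [ 578.1 -139.6  212.2] yaw 91.0 shift [  0.    2.  156.2] turn 0.2 q [-14.  19.  98.  -0.  63. -15.] w 0.82
```

Call:
{"name": "carry_out", "arguments": {"rows": [[70,[0,2,38],0],[70,[0,2,76],0],[70,[0,2,112],0],[70,[0,2,140],0],[70,[0,2,152],0],[50,[0,2,152],0],[40,[0,2,152],0],[30,[0,2,152],0]], "force": 20}}

```text
time_s: 13.72
ee_pos: [0.5811, -0.1399, 0.0624]
orientation: [[-0.013, 1.0, 0.001], [1.0, 0.013, -0.0], [-0.0, 0.001, -1.0]]
contact_force: [-0.7, 0.3, 0.5]
gripper_width: 0.473
grasp_force: 19.1
```

Call:
{"name": "carry_out", "arguments": {"rows": [[28,[0,0,0],0],[28,[0,0,0],0],[28,[0,0,0],0],[28,[0,0,0],0]]}}

```text
time_s: 14.05
ee_pos: [0.5814, -0.14, 0.0624]
orientation: [[-0.013, 1.0, 0.003], [1.0, 0.013, -0.001], [-0.001, 0.003, -1.0]]
contact_force: [-1.4, 0.3, 8.1]
gripper_width: 0.471
grasp_force: 18.8
```

Call:
{"name": "carry_out", "arguments": {"rows": [[28,[0,0,-6],0],[28,[0,0,-12],0],[28,[0,0,-12],0],[28,[0,0,-12],0]]}}

```text
time_s: 14.38
ee_pos: [0.5808, -0.1398, 0.0733]
orientation: [[-0.013, 1.0, 0.001], [1.0, 0.013, -0.0], [-0.0, 0.001, -1.0]]
contact_force: [0.3, -0.0, -1.8]
gripper_width: 0.421
grasp_force: 21.1
```

```bash
python3 -c "
from h import *
go(580,-139.8,60,90.8)"
```

```text
t 14.38 p [ 580.8 -139.8   73.3] yaw 90.8 shift [-0.  -0.8 13.3] turn -0.0 q [-14.  29. 104.   0.  47. -14.] w 0.421
```

Width settled to 36.0 mm on lifting, so the flask is now square and upright in the grip. Lowering and releasing.

Call:
{"name": "carry_out", "arguments": {"rows": [[28,[0,-1,4],0],[28,[0,-1,7],0],[28,[0,-1,9],0],[28,[0,-1,11],0],[28,[0,-1,13],0],[28,[0,-1,15],0]]}}

```text
time_s: 14.88
ee_pos: [0.5772, -0.1397, 0.0586]
orientation: [[-0.014, 1.0, -0.004], [1.0, 0.014, 0.0], [0.0, -0.004, -1.0]]
contact_force: [-13.6, 0.2, 28.6]
gripper_width: 0.421
grasp_force: 19.5
```

Call:
{"name": "carry_out", "arguments": {"rows": [[28,[0,0,-3],0],[28,[0,0,-3],0],[28,[0,0,-3],0]]}}

```text
time_s: 15.13
ee_pos: [0.5792, -0.1396, 0.0602]
orientation: [[-0.013, 1.0, -0.0], [1.0, 0.013, 0.0], [0.0, -0.0, -1.0]]
contact_force: [0.2, 0.3, -2.1]
gripper_width: 0.414
grasp_force: 21.0
```

Call:
{"name": "carry_out", "arguments": {"rows": [[36.5,[0,0,-3],0],[38,[0,0,-3],0],[45,[0,0,-3],0],[55,[0,0,-3],0],[70,[0,0,-3],0],[70,[0,0,-3],0]]}}

```text
time_s: 15.63
ee_pos: [0.5792, -0.1396, 0.0635]
orientation: [[-0.013, 1.0, -0.0], [1.0, 0.013, 0.0], [0.0, -0.0, -1.0]]
contact_force: [-0.1, 0.5, -0.5]
gripper_width: 0.817
grasp_force: 0.0
```

Flask released. Lifting clear while I locate the slot from the stored images: orange stripe ends triangulated, plus ledge corners.

Call:
{"name": "carry_out", "arguments": {"rows": [[70,[0,0,-35],0],[70,[0,0,-75],0],[70,[0,0,-110],0],[70,[0,0,-120],0],[70,[0,0,-120],0]]}}

```text
time_s: 16.05
ee_pos: [0.5814, -0.1402, 0.1872]
orientation: [[-0.013, 1.0, 0.006], [1.0, 0.013, -0.001], [-0.002, 0.006, -1.0]]
contact_force: [1.4, 0.2, -0.1]
gripper_width: 0.818
grasp_force: 0.0
```

```bash
cat > tri.py <<'E'
from h import *
from scipy.optimize import least_squares
c=get_calibration('wrist');M=np.array(c['T_tool_cam']);Kw=np.array(c['K'])
def R(a):a=np.radians(a);return np.array([[np.cos(a),np.sin(a),0],[np.sin(a),-np.cos(a),0],[0,0,-1]])
pose={'w3':([521,-138.8,145.2],.7),'w5raw':([489.5,-139.9,212.4],.75),'w6':([520.4,-140.4,212.3],.8)}
def pj(k,P):
    if k in('side0','t4','top0'):return proj('side' if k[0]=='s' else 'top',np.array(P)/1e3)[0]
    p,a=pose[k];q=(np.array(P)-p)/1e3@R(a);q=(q-M[:3,3])@M[:3,:3];th=np.arctan2(np.hypot(q[0],q[1]),q[2]);h=np.arctan2(q[1],q[0])
    return np.array([Kw[0,0]*th*np.cos(h)+Kw[0,2],Kw[0,0]*th*np.sin(h)+Kw[1,2]])
E
python3 - <<'E'
from tri import *
box={'w3':(360,500,110,170),'w5raw':(360,460,80,140),'w6':(360,460,90,180),'top0':(395,445,165,195),'side0':(320,350,135,165)}
ends={}
for k,(x0,x1,y0,y1) in box.items():
    im=cv2.imread(f'pics/{k}.png')[y0:y1,x0:x1];h=cv2.cvtColor(im,cv2.COLOR_BGR2HSV)
    m=(h[...,0]>12)&(h[...,0]<30)&(h[...,1]>120)&(h[...,2]>90);n,l,s,cc=cv2.connectedComponentsWithStats(m.astype(np.uint8),connectivity=8)
    j=1+np.argmax(s[1:,4]);ys,xs=np.nonzero(l==j)
    if k=='side0': a=np.argmin(xs-ys);b=np.argmax(xs-ys)
    else:a=np.argmin(xs);b=np.argmax(xs)
    e=[]
    for i in(a,b):
        near=np.hypot(xs-xs[i],ys-ys[i])<3;e.append((xs[i]+x0,ys[near].mean()+y0))
    ends[k]=e;print(k,len(xs),np.round(e,1).tolist())
for i in(0,1):
    f=lambda P:np.concatenate([pj(k,P)-ends[k][i] for k in ends])
    r=least_squares(f,[570,-228,65],loss='soft_l1');print(i,r.x.round(1),f(r.x).round(1))
E
```

```text
w3 449 [[394.0, 139.2], [475.0, 140.9]]
w5raw 282 [[375.0, 103.0], [441.0, 106.9]]
w6 268 [[374.0, 133.0], [440.0, 135.4]]
top0 92 [[405.0, 180.1], [435.0, 180.0]]
side0 31 [[331.0, 151.7], [338.0, 142.3]]
0 [ 568.8 -194.2   67.6] [-0.9  2.1  0.8 -2.9  0.3 -0.1  0.2 -0.2 -0.2  0.5]
1 [ 570.  -263.    62.2] [-2.6  2.8  0.9 -3.  -0.1 -0.7  1.3  0.2  0.8 -0.6]
```

```bash
python3 - <<'E'
from tri import *
c,s=np.cos(np.radians(40)),np.sin(np.radians(40));ya=np.radians(.8);Rz=np.array([[np.cos(ya),-np.sin(ya),0],[np.sin(ya),np.cos(ya),0],[0,0,1]])
Rs=Rz@np.array([[c,0,-s],[0,1,0],[s,0,c]])
def S(x,y,z,o):return np.array(o)+Rs@[x,y,z]
for k,cols in(('top0',(410,420,428)),('w6',(385,400,420))):
    g=cv2.cvtColor(cv2.imread(f'pics/{k}.png'),cv2.COLOR_BGR2GRAY)
    y0,y1=(155,205) if k=='top0' else (70,190)
    for x in cols: print(k,x,y0,g[y0:y1,x].tolist())
for ox in(597,599,601,603):
  o=[ox,-228.5,21];print(ox)
  for k in('top0','w6','side0'):
    print('  ',k,{n:pj(k,S(*p,o)).round(1).tolist() for n,p in dict(upbot=(12,0,0),uptop=(12,0,55),upin=(5,0,55),ledgeT=(-5,0,70),ledgeB=(-12,0,70),L0=(5,34,55),L1=(5,-34,55)).items()})
E
```

```text
top0 410 155 [194, 195, 192, 193, 178, 152, 150, 148, 148, 114, 34, 13, 13, 18, 13, 16, 19, 17, 16, 21, 18, 17, 14, 19, 84, 137, 112, 13, 9, 14, 21, 21, 20, 13, 21, 20, 32, 74, 96, 99, 98, 95, 89, 146, 218, 233, 232, 232, 233, 232]
top0 420 155 [192, 192, 196, 191, 174, 150, 150, 151, 149, 112, 38, 13, 18, 9, 14, 18, 17, 17, 20, 17, 20, 19, 15, 17, 86, 140, 117, 29, 4, 15, 14, 14, 8, 13, 23, 20, 46, 114, 149, 146, 147, 153, 134, 165, 223, 233, 233, 232, 232, 232]
top0 428 155 [194, 191, 190, 215, 208, 148, 150, 151, 150, 112, 37, 15, 17, 14, 10, 16, 8, 20, 12, 14, 18, 15, 11, 23, 84, 142, 117, 29, 15, 16, 19, 16, 19, 19, 14, 21, 49, 115, 149, 147, 148, 151, 132, 153, 217, 232, 232, 233, 233, 233]
w6 385 70 [192, 191, 191, 191, 192, 191, 191, 192, 191, 191, 202, 163, 147, 154, 154, 154, 154, 154, 154, 154, 154, 154, 153, 70, 58, 58, 57, 58, 57, 57, 56, 57, 57, 56, 56, 56, 56, 56, 56, 55, 55, 56, 56, 56, 56, 56, 55, 55, 56, 55, 55, 56, 56, 55, 56, 56, 56, 56, 56, 57, 59, 61, 155, 162, 151, 134, 69, 55, 54, 55, 57, 59, 58, 59, 60, 60, 60, 60, 61, 61, 61, 61, 62, 62, 65, 66, 63, 62, 62, 
[... 2711 characters left out ...]
 [321.8, 154.4], 'uptop': [333.2, 144.6], 'upin': [334.9, 146.3], 'ledgeT': [340.6, 146.0], 'ledgeB': [342.3, 147.7], 'L0': [330.8, 152.3], 'L1': [338.9, 140.5]}
603
   top0 {'upbot': [417.6, 163.0], 'uptop': [421.5, 176.4], 'upin': [421.1, 179.1], 'ledgeT': [421.6, 186.7], 'ledgeB': [421.2, 189.4], 'L0': [405.5, 179.0], 'L1': [436.7, 179.1]}
   w6 {'upbot': [400.1, 91.1], 'uptop': [410.9, 126.3], 'upin': [409.3, 131.6], 'ledgeT': [410.0, 150.1], 'ledgeB': [408.3, 154.9], 'L0': [374.8, 130.5], 'L1': [441.5, 133.1]}
   side0 {'upbot': [321.2, 154.2], 'uptop': [332.5, 144.5], 'upin': [334.3, 146.1], 'ledgeT': [339.9, 145.8], 'ledgeB': [341.7, 147.5], 'L0': [330.1, 152.2], 'L1': [338.2, 140.3]}
```

Slot origin comes out consistently at (598.7,-228.2,21) from three views. Going to the squeegee handle, grip point 45 mm behind its origin.

Call:
{"name": "carry_out", "arguments": {"rows": [[60,[-6,-38,0],2],[60,[-13,-77,10],4],[60,[-20,-115,30],7.5],[60,[-26,-150,50],7.5],[60,[-28,-172,50],7.5],[60,[-28,-172,50],7.5],[60,[-28,-172,50],7.5]]}}

```text
time_s: 16.63
ee_pos: [0.4057, -0.1697, 0.1324]
orientation: [[0.119, 0.993, -0.002], [0.993, -0.119, 0.001], [0.001, -0.002, -1.0]]
contact_force: [0.9, -0.3, 0.2]
gripper_width: 0.704
grasp_force: 0.0
```

```bash
python3 - <<'E'
from h import *
go(409.7,-170.7,4,83.3)
w=get_image('wrist');cv2.imwrite('pics/w7.png',w)
h=cv2.cvtColor(w,cv2.COLOR_BGR2HSV);m=(h[...,0]>5)&(h[...,0]<22)&(h[...,1]>150)&(h[...,2]>120);m[330:]=0
m[:,:230]=0;m[:,400:]=0
ys,xs=np.nonzero(m);print('orange',len(xs),xs.min(),xs.max(),ys.min(),ys.max(),xs.mean(),ys.mean())
a=np.radians(83.3);d=np.array([np.cos(a),np.sin(a),0]);o=np.array([415,-126,0])
for x,z in((-85,18),(-70,18),(-45,18),(-10,18),(11,12),(25,6),(85,6)):print(x,wproj(o+d*x+[0,0,z]).round(0)[0])
g=cv2.cvtColor(w,cv2.COLOR_BGR2GRAY);print(g[60:300:3,316].tolist())
for v in(200,230): print(v,g[v,270:360:2].tolist())
E
```

```text
t 16.63 p [ 405.7 -169.7  132.4] yaw 83.2 shift [ -0.6   4.4 128.4] turn -0.1 q [-23.  12. 121.   0.  48. -16.] w 0.704
orange 452 313 330 163 222 321.1814159292035 193.3362831858407
-85 [319. 234.]
-70 [319. 218.]
-45 [319. 191.]
-10 [319. 151.]
11 [319. 125.]
25 [319. 109.]
85 [319.  41.]
[231, 231, 231, 231, 231, 231, 231, 231, 231, 231, 231, 231, 232, 231, 231, 231, 190, 145, 71, 73, 69, 64, 68, 71, 71, 70, 71, 71, 71, 70, 70, 70, 70, 70, 102, 161, 79, 70, 127, 160, 69, 69, 132, 160, 69, 68, 160, 134, 68, 90, 161, 66, 66, 145, 146, 66, 66, 64, 184, 231, 230, 223, 126, 125, 127, 129, 126, 129, 127, 127, 129, 122, 122, 126, 121, 125, 130, 135, 125, 135]
200 [100, 100, 99, 98, 99, 161, 230, 231, 231, 231, 231, 231, 231, 231, 231, 194, 197, 197, 197, 93, 61, 100, 160, 160, 161, 161, 161, 162, 162, 162, 145, 73, 82, 223, 231, 231, 231, 231, 231, 231, 231, 231, 231, 231, 231]
230 [131, 131, 131, 130, 128, 128, 130, 130, 130, 130, 129, 128, 128, 130, 132, 134, 134, 179, 229, 137, 58, 61, 63, 64, 66, 67, 69, 70, 71, 72, 74, 70, 148, 231, 231, 231, 231, 231, 231, 231, 231, 231, 231, 231, 231]
```

Call:
{"name": "carry_out", "arguments": {"rows": [[60,[0,6,40],0],[60,[0,6,80],0],[60,[0,6,110],0],[60,[0,6,120],0],[60,[0,6,127],0],[40,[0,6,127],0],[20,[0,6,127],0],[15,[0,6,127],0]], "force": 20}}

```text
time_s: 17.35
ee_pos: [0.4148, -0.1711, 0.0079]
orientation: [[0.117, 0.993, 0.002], [0.993, -0.117, -0.001], [-0.001, 0.002, -1.0]]
contact_force: [-0.2, 0.0, 2.3]
gripper_width: 0.288
grasp_force: 4.3
```

Call:
{"name": "carry_out", "arguments": {"rows": [[15,[0,0,0],0],[15,[0,0,0],0],[15,[0,0,-3],0],[23.5,[0,0,-6],0],[23.5,[0,0,-6],0]]}}

```text
time_s: 17.77
ee_pos: [0.414, -0.1709, 0.0135]
orientation: [[0.117, 0.993, 0.001], [0.993, -0.117, -0.0], [-0.0, 0.001, -1.0]]
contact_force: [1.1, -1.6, -1.4]
gripper_width: 0.275
grasp_force: 17.7
```

Call:
{"name": "carry_out", "arguments": {"rows": [[23.8,[0,0,0],0],[23.8,[0,0,0],0]]}}

```text
time_s: 17.93
ee_pos: [0.4137, -0.1707, 0.0127]
orientation: [[0.117, 0.993, 0.0], [0.993, -0.117, -0.0], [-0.0, 0.0, -1.0]]
contact_force: [-0.1, -0.6, -0.9]
gripper_width: 0.281
grasp_force: 5.7
```

Gripped softly at 5.7 N. Raising along the arc so the blade end drops with its tip near the desk.

Call:
{"name": "carry_out", "arguments": {"rows": [[23.8,[2,0,-8],0],[23.8,[4,0,-17],0],[23.8,[8,0,-28],0],[23.8,[13,0,-39],0],[23.8,[18,0,-49],0],[23.8,[24,0,-58],0],[23.8,[32,0,-67],0],[23.8,[39,0,-75],0]]}}

```text
time_s: 18.6
ee_pos: [0.4182, -0.1312, 0.0886]
orientation: [[0.117, 0.993, 0.0], [0.993, -0.117, -0.0], [0.0, 0.0, -1.0]]
contact_force: [0.0, -0.1, -1.4]
gripper_width: 0.274
grasp_force: 5.5
```

Call:
{"name": "carry_out", "arguments": {"rows": [[23.8,[9,0,-8],0],[23.8,[18,0,-15],0],[23.8,[28,0,-21],0],[23.8,[38,0,-26],0],[23.8,[38,0,-26],0],[23.8,[38,0,-26],0]]}}

```text
time_s: 19.1
ee_pos: [0.4228, -0.0936, 0.1137]
orientation: [[0.116, 0.993, 0.0], [0.993, -0.116, -0.0], [-0.0, 0.0, -1.0]]
contact_force: [0.9, -0.2, -1.2]
gripper_width: 0.278
grasp_force: 5.5
```

```bash
cat >> h.py <<'E'
def sq(save=None):
    o=get_obs();p=np.array(o['ee_pos'])*1e3;R=np.array(o['orientation']);G=p-R[:,2]*6;u=R[:,0];k=np.array([0,0,1.])
    for n in('side','top'):
        im=get_image(n)
        if save:cv2.imwrite(f'pics/{save}_{n}.png',im)
        print(n)
        for t in(0,20,40,50,60,75,90):
            a=np.radians(t);X=u*np.cos(a)-k*np.sin(a);Z=u*np.sin(a)+k*np.cos(a);v=R[:,1]
            tip=G+130*X-11*Z;bk=G+72*X-8*Z
            q=[tip+v*30,tip-v*30,bk+v*20,G-40*X]
            print(t,'tipz',(G+130*X-14*Z)[2].round(0),proj(n,np.array(q)/1e3).round(0).tolist())
E
python3 - <<'E'
from h import *
go(598,-228,0)
sq('q1')
E
```

```text
t 19.1 p [422.8 -93.6 113.7] yaw 83.4 shift [-113.3  189.5  113.8] turn None q [-13.  13. 122.  -0.  45.  -6.] w 0.278
side
0 tipz 106.0 [[336.0, 196.0], [360.0, 204.0], [351.0, 183.0], [377.0, 159.0]]
20 tipz 62.0 [[338.0, 208.0], [361.0, 216.0], [352.0, 189.0], [378.0, 155.0]]
40 tipz 25.0 [[343.0, 213.0], [364.0, 221.0], [354.0, 192.0], [377.0, 153.0]]
50 tipz 11.0 [[345.0, 213.0], [367.0, 221.0], [356.0, 193.0], [376.0, 152.0]]
60 tipz 0.0 [[349.0, 212.0], [370.0, 220.0], [357.0, 192.0], [375.0, 152.0]]
75 tipz -9.0 [[354.0, 208.0], [375.0, 215.0], [360.0, 190.0], [374.0, 152.0]]
90 tipz -10.0 [[359.0, 201.0], [380.0, 208.0], [363.0, 186.0], [372.0, 154.0]]
top
0 tipz 106.0 [[300.0, 224.0], [296.0, 253.0], [327.0, 232.0], [379.0, 249.0]]
20 tipz 62.0 [[306.0, 225.0], [302.0, 253.0], [330.0, 233.0], [379.0, 249.0]]
40 tipz 25.0 [[318.0, 227.0], [314.0, 254.0], [336.0, 234.0], [376.0, 249.0]]
50 tipz 11.0 [[325.0, 228.0], [322.0, 254.0], [341.0, 235.0], [374.0, 249.0]]
60 tipz 0.0 [[334.0, 229.0], [330.0, 255.0], [346.0, 235.0], [371.0, 249.0]]
75 tipz -9.0 [[348.0, 231.0], [344.0, 257.0], [354.0, 236.0], [367.0, 248.0]]
90 tipz -10.0 [[362.0, 233.0], [359.0, 259.0], [362.0, 238.0], [362.0, 247.0]]
```

```bash
python3 - <<'E'
from h import *
g=cv2.cvtColor(cv2.imread('pics/q1_side.png'),cv2.COLOR_BGR2GRAY)
for y in range(184,228,2):print(y,' '.join('%3d'%v for v in g[y,326:392:2]))
E
```

```text
184  80  96  75  98 140 162 175 176 170 233 231 232 232 234 179 198 115  19  40  30  35  16 227 233 230 230 231 231 232 232 230 232 233
186  94  65 163 183 111 176 181 173 226 233 231 232 225 235  31  39  36  21  15  26  23  67 237 232 231 231 231 231 232 231 231 231 232
188  85  88 160 127 230 201 172 172 235 232 232 231 225 170  16  36  34  35  23  29  26 178 238 232 232 232 232 231 231 231 232 231 232
190  73  96 181 118 236 234 197 233 231 232 232 229 226 196 154  82  27  23  35  35  30  24 170 233 232 232 232 231 233 231 231 232 231
192  97  93 121 227 233 230 232 233 231 231 232 225 225 227 174 175 186 160  96  32  15  19 173 226 232 231 231 232 232 232 232 233 232
194  98  91 225 232 233 232 232 232 230 235 224 224 226 224 226 230 196 178 182 185 161 179 181 148 234 231 231 233 232 231 230 232 232
196  97 105 237 231 230 231 231 231 231 223 225 224 226 223 225 229 179 180 181 182 182 178 178 223 233 231 231 231 231 231 233 231 232
198  85 161 235 231 233 232 232 232 234 226 222 224 222 225 223 228 176 182 179 182 183 179 146 234 231 232 231 231 230 232 231 231 232
200 126 170 
[... 1191 characters left out ...]
 231 230 231 232 231
218 232 231 231 232 230 232 231 233 231 232 232 231 231 232 232 232 232 234 232 232 230 231 233 231 233 232 231 232 230 231 231 232 232
220 232 232 232 233 232 232 232 232 232 232 231 232 231 231 234 232 231 229 232 229 231 231 232 232 231 232 232 231 230 231 232 230 233
222 231 231 232 232 231 231 231 233 232 232 233 231 231 232 231 231 231 232 231 231 232 233 232 232 232 231 231 231 232 232 232 232 231
224 232 230 231 231 231 232 232 232 231 233 232 231 233 231 233 232 232 231 231 233 231 232 231 231 231 233 231 233 231 231 232 230 231
226 232 232 231 231 231 230 230 232 232 231 230 231 231 231 231 232 231 231 232 233 233 230 232 231 232 234 236 234 233 233 231 232 231
```

Side pixels put the tip strip at (340,207)–(361,215), which is about 20° pitch. I'll loosen gradually to let it swing on.

Call:
{"name": "carry_out", "arguments": {"rows": [[23.88,[0,0,0],0],[23.88,[0,0,0],0],[23.88,[0,0,0],0]]}}

```text
time_s: 19.45
ee_pos: [0.4224, -0.0945, 0.1133]
orientation: [[0.118, 0.993, -0.001], [0.993, -0.118, 0.0], [-0.0, -0.001, -1.0]]
contact_force: [-0.5, -3.0, 4.3]
gripper_width: 0.279
grasp_force: 3.8
```

```bash
cat >> h.py <<'E'
def strip():
    g=cv2.cvtColor(get_image('side'),cv2.COLOR_BGR2GRAY);o=get_obs();print(np.round(o['ee_pos'],4),o['grasp_force'])
    m=(g[180:235,330:395]<75).astype(np.uint8);n,l,s,c=cv2.connectedComponentsWithStats(m,connectivity=8)
    for k in range(1,n):
        if s[k,4]>8:
            ys,xs=np.nonzero(l==k);print(s[k,4],'L',xs.min()+330,ys[xs==xs.min()].mean()+180,'R',xs.max()+330,ys[xs==xs.max()].mean()+180)
E
python3 -c "
from h import *
strip()"
```

```text
[ 0.4227 -0.0946  0.1135] 3.4580738469958305
186 L 358 191.0 R 374 186.5
43 L 349 213.0 R 369 219.5
112 L 352 234.0 R 394 232.0
```

The pitch is now about 60° with the tip on the desk, matching the geometry. Lowering 11 mm and back 20 mm sets 50°, then I tighten.

Call:
{"name": "carry_out", "arguments": {"rows": [[23.8,[-5,0,2],0],[23.8,[-10,0,5],0],[23.8,[-15,0,8],0],[23.8,[-20,0,11],0],[23.8,[-20,0,11],0],[15,[-20,0,11],0],[15,[-20,0,11],0],[15,[-20,0,11],0]], "force": 20}}

```text
time_s: 20.17
ee_pos: [0.4202, -0.114, 0.1026]
orientation: [[0.117, 0.993, -0.0], [0.993, -0.117, 0.0], [0.0, -0.0, -1.0]]
contact_force: [0.2, 0.4, -0.9]
gripper_width: 0.274
grasp_force: 21.0
```

Call:
{"name": "carry_out", "arguments": {"rows": [[15,[0,0,0],0],[15,[0,0,0],0],[15,[0,0,-10],0],[15,[0,0,-30],0],[15,[0,0,-40],0],[15,[0,0,-40],0],[15,[0,0,-40],0]], "force": 50}}

```text
time_s: 20.75
ee_pos: [0.4208, -0.1141, 0.1429]
orientation: [[0.117, 0.993, 0.002], [0.993, -0.117, -0.0], [-0.0, 0.002, -1.0]]
contact_force: [0.5, 0.1, -1.8]
gripper_width: 0.26
grasp_force: 52.2
```

```bash
python3 -c "
from h import *
strip();sq('q2')"
```

```text
[ 0.4202 -0.114   0.1423] 52.1641606092453
36 L 363 180.0 R 376 180.5
46 L 350 199.5 R 371 207.0
112 L 352 234.0 R 394 232.0
side
0 tipz 134.0 [[341.0, 182.0], [364.0, 189.0], [355.0, 169.0], [382.0, 146.0]]
20 tipz 91.0 [[342.0, 194.0], [365.0, 201.0], [356.0, 176.0], [382.0, 142.0]]
40 tipz 54.0 [[347.0, 200.0], [369.0, 207.0], [358.0, 179.0], [381.0, 139.0]]
50 tipz 40.0 [[349.0, 200.0], [371.0, 208.0], [360.0, 179.0], [380.0, 138.0]]
60 tipz 29.0 [[353.0, 199.0], [374.0, 207.0], [362.0, 179.0], [380.0, 138.0]]
75 tipz 19.0 [[358.0, 195.0], [379.0, 202.0], [364.0, 177.0], [378.0, 138.0]]
90 tipz 18.0 [[363.0, 189.0], [384.0, 196.0], [367.0, 173.0], [377.0, 140.0]]
top
0 tipz 134.0 [[309.0, 225.0], [305.0, 254.0], [337.0, 234.0], [391.0, 251.0]]
20 tipz 91.0 [[315.0, 226.0], [311.0, 254.0], [340.0, 234.0], [391.0, 251.0]]
40 tipz 54.0 [[327.0, 228.0], [323.0, 255.0], [346.0, 235.0], [388.0, 251.0]]
50 tipz 40.0 [[335.0, 229.0], [331.0, 256.0], [351.0, 236.0], [386.0, 251.0]]
60 tipz 29.0 [[343.0, 231.0], [340.0, 257.0], [356.0, 237.0], [383.0, 251.0]]
75 tipz 19.0 [[357.0, 233.0], [354.0, 259.0], [364.0, 238.0], [379.0, 250.0]]
90 tipz 18.0 [[372.0, 235.0], [369.0, 261.0], [373.0, 239.0], [373.0, 249.0]]
```

Pitch confirmed at about 50°. Moving back in -y at safe height, turning the blade toward +x.

Call:
{"name": "carry_out", "arguments": {"rows": [[15,[-30,3,-15],7],[15,[-60,7,-30],14],[15,[-90,10,-45],21],[15,[-115,13.6,-50],28],[15,[-115,13.6,-50],35],[15,[-115,13.6,-50],42],[15,[-115,13.6,-50],49],[15,[-115,13.6,-50],56]]}}

```text
time_s: 21.57
ee_pos: [0.4197, -0.2299, 0.1916]
orientation: [[0.892, 0.452, -0.002], [0.452, -0.892, 0.001], [-0.001, -0.001, -1.0]]
contact_force: [-0.3, -0.3, -0.9]
gripper_width: 0.262
grasp_force: 52.1
```

Call:
{"name": "carry_out", "arguments": {"rows": [[15,[0,0,0],7],[15,[0,0,0],14],[15,[0,0,0],21],[15,[0,0,0],26.5],[15,[0,0,0],26.5],[15,[0,0,0],26.5]]}}

```text
time_s: 22.07
ee_pos: [0.42, -0.2297, 0.1919]
orientation: [[1.0, 0.016, -0.001], [0.016, -1.0, 0.001], [-0.001, -0.001, -1.0]]
contact_force: [0.6, 0.3, -0.9]
gripper_width: 0.261
grasp_force: 52.1
```

```bash
python3 -c "
from h import *
go(468.9,-230,187,.8)"
```

```text
t 22.07 p [ 420.  -229.7  191.9] yaw 0.9 shift [48.9  1.2  4.8] turn 0.1 q [-29.  10. 113.   0.  57.  60.] w 0.261
```

Call:
{"name": "carry_out", "arguments": {"rows": [[15,[20,0,2],0],[15,[40,1,4],0],[15,[49,1,5],0],[15,[49,1,5],0],[15,[49,1,5],0],[15,[49,1,5],0]]}}

```text
time_s: 22.57
ee_pos: [0.4682, -0.2299, 0.1872]
orientation: [[1.0, 0.015, -0.001], [0.015, -1.0, 0.001], [-0.001, -0.001, -1.0]]
contact_force: [-0.4, 0.4, -1.6]
gripper_width: 0.26
grasp_force: 52.2
```

```bash
python3 - <<'E'
from h import *
go(468.9,-230,187,.8)
w=get_image('wrist');t=get_image('top');s=get_image('side')
for n,i in(('w8',w),('t8',t),('s8',s)):cv2.imwrite(f'pics/{n}.png',i)
o=get_obs();p=np.array(o['ee_pos'])*1e3;R=np.array(o['orientation'])
tip=p+R@[72.9,0,102.6];u=R[:,0];v=R[:,1]
Z=np.array([.766*u[0],.766*u[1],.643]);X=np.array([.643*u[0],.643*u[1],-.766])
P=[tip+v*30,tip-v*30,tip+6*Z+v*30,tip+6*Z-v*30,tip-60*X+12*Z+v*22,tip-60*X+12*Z-v*22,tip-60*X+v*22]
print('tip',tip.round(1));print('w',wproj(P).round(0).tolist());print('top',proj('top',np.array(P)/1e3).round(0).tolist());print('side',proj('side',np.array(P)/1e3).round(0).tolist())
a=cv2.resize(w[60:260,280:460],(540,600),interpolation=cv2.INTER_CUBIC);b=cv2.resize(t[150:225,390:455],(260,300),interpolation=cv2.INTER_CUBIC);c=cv2.resize(s[125:185,320:372],(260,300),interpolation=cv2.INTER_CUBIC)
cv2.imwrite('pics/m8.png',np.hstack([a,np.vstack([b,c])]))
E
```

```text
t 22.57 p [ 468.2 -229.9  187.2] yaw 0.8 shift [0.7 0.1 0.2] turn 0.0 q [-26.  14. 109.  -0.  58.  63.] w 0.26
tip [ 541.4 -229.2   85.1]
w [[354.0, 105.0], [278.0, 105.0], [355.0, 99.0], [277.0, 99.0], [351.0, 151.0], [281.0, 151.0], [350.0, 163.0]]
top [[437.0, 192.0], [409.0, 192.0], [437.0, 190.0], [409.0, 190.0], [439.0, 204.0], [417.0, 204.0], [438.0, 209.0]]
side [[348.0, 137.0], [341.0, 148.0], [346.0, 136.0], [339.0, 147.0], [357.0, 124.0], [352.0, 132.0], [360.0, 127.0]]
```

View pics/m8.png

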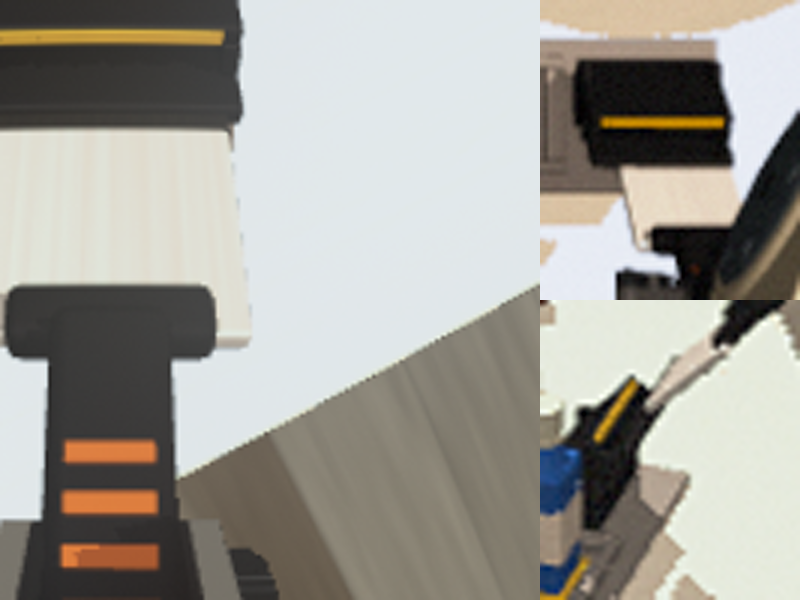

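The wrist and top views both suggest the blade sits about 2 mm too far right (-y): right front corner at (357,103) against 354.5 predicted. I'll measure blade and slot symmetrically in the same wrist image.

```bash
python3 - <<'E'
from h import *
w=cv2.imread('pics/w8.png');h=cv2.cvtColor(w,cv2.COLOR_BGR2HSV);g=h[...,2]
m=(h[...,0]>12)&(h[...,0]<30)&(h[...,1]>120)&(h[...,2]>90);m[:60]=0;m[90:]=0;m[:,:240]=0;m[:,400:]=0
ys,xs=np.nonzero(m);print('stripe',xs.min(),xs.max(),ys.min(),ys.max())
for r in(66,84,90,96,98,100):
    d=np.nonzero(g[r,230:420]<110)[0]+230;print('dark',r,d.min(),d.max())
for r in(106,112,120,130,140): print(r,[int(k) for k in np.nonzero(np.abs(np.diff(g[r,250:390].astype(int)))>6)[0]+250])
for r in range(94,108):print(r,g[r,[290,316,340]],end=' ')
c,s=np.cos(np.radians(40)),np.sin(np.radians(40));O=np.array([598.7,-228.2,21]);a=np.radians(.8)
Rz=np.array([[np.cos(a),-np.sin(a),0],[np.sin(a),np.cos(a),0],[0,0,1]]);Rs=Rz@np.array([[c,0,-s],[0,1,0],[s,0,c]])
for q in((5,34,55),(5,-34,55),(12,34,55),(-5,39,70),(-5,-39,70),(-12,39,70),(-12,-39,70)):print(q,wproj(O+Rs@q).round(1)[0])
E
```

```text
stripe 240 354 60 88
dark 66 268 359
dark 84 230 358
dark 90 268 359
dark 96 267 360
dark 98 267 359
dark 100 243 358
106 [275, 276, 277, 278, 355, 356, 357, 358]
112 [275, 276, 277]
120 [273, 274, 275, 276, 358]
130 [251, 252, 253, 258, 262, 267, 268, 271, 272, 273, 274, 275, 359]
140 [268, 269, 271, 272, 273, 274, 359, 360, 361]
94 [54 62 66] 95 [61 65 71] 96 [55 60 66] 97 [52 58 65] 98 [58 65 69] 99 [60 66 70] 100 [60 66 70] 101 [60 66 71] 102 [100 116 108] 103 [170 189 175] 104 [224 224 224] 105 [224 224 224] 106 [224 224 224] 107 [224 224 224] (5, 34, 55) [275.4  75.8]
(5, -34, 55) [356.2  75.6]
(12, 34, 55) [274.7  68.9]
(-5, 39, 70) [268.8  95.8]
(-5, -39, 70) [362.9  95.6]
(-12, 39, 70) [269.7 102.2]
(-12, -39, 70) [362. 102.]
```

Slot centre column is 313.6 and the blade's is 316.5, so shift +2.5 mm in y. I'll bring the tip over the ledge (slot z≈62, slightly high), then press down onto it until contact.

Call:
{"name": "carry_out", "arguments": {"rows": [[15,[3.3,-2.5,-2.8],0],[15,[3.3,-2.5,-2.8],0],[15,[8,-2.5,3],0],[15,[13,-2.5,9],0],[15,[18.6,-2.5,15.5],0],[15,[18.6,-2.5,15.5],0],[15,[18.6,-2.5,15.5],0]]}}

```text
time_s: 23.3
ee_pos: [0.4878, -0.2272, 0.1711]
orientation: [[1.0, 0.014, -0.002], [0.014, -1.0, 0.001], [-0.002, -0.001, -1.0]]
contact_force: [-0.0, 0.3, -1.2]
gripper_width: 0.263
grasp_force: 52.1
```

Call:
{"name": "carry_out", "arguments": {"rows": [[15,[-1.5,0,1.3],0],[15,[-1.5,0,1.3],0],[15,[-1.5,0,1.3],0]]}}

```text
time_s: 23.55
ee_pos: [0.4862, -0.2275, 0.1708]
orientation: [[1.0, 0.013, -0.0], [0.013, -1.0, -0.0], [-0.0, 0.0, -1.0]]
contact_force: [0.4, -0.2, -1.1]
gripper_width: 0.261
grasp_force: 52.1
```

Call:
{"name": "carry_out", "arguments": {"rows": [[15,[-1.5,0,1.3],0],[15,[-1.5,0,1.3],0],[15,[-1.5,0,1.3],0]]}}

```text
time_s: 23.8
ee_pos: [0.4847, -0.2275, 0.1696]
orientation: [[1.0, 0.013, 0.0], [0.013, -1.0, -0.0], [0.0, 0.0, -1.0]]
contact_force: [-0.4, -0.5, -1.2]
gripper_width: 0.262
grasp_force: 52.1
```

Call:
{"name": "carry_out", "arguments": {"rows": [[15,[-1,0,0.8],0],[15,[-1,0,0.8],0],[15,[-1,0,0.8],0]]}}

```text
time_s: 24.05
ee_pos: [0.4838, -0.2275, 0.1687]
orientation: [[1.0, 0.013, -0.0], [0.013, -1.0, 0.0], [-0.0, -0.0, -1.0]]
contact_force: [-0.6, 0.4, -1.5]
gripper_width: 0.258
grasp_force: 52.1
```

Call:
{"name": "carry_out", "arguments": {"rows": [[15,[-1,0,0.8],0],[15,[-1,0,0.8],0],[15,[-1,0,0.8],0]]}}

```text
time_s: 24.3
ee_pos: [0.4828, -0.2275, 0.1679]
orientation: [[1.0, 0.013, -0.0], [0.013, -1.0, 0.0], [-0.0, -0.0, -1.0]]
contact_force: [-1.0, 0.0, -1.5]
gripper_width: 0.263
grasp_force: 52.1
```

Call:
{"name": "carry_out", "arguments": {"rows": [[15,[-1,0,0.8],0],[15,[-1,0,0.8],0],[15,[-1,0,0.8],0]]}}

```text
time_s: 24.55
ee_pos: [0.4818, -0.2275, 0.1671]
orientation: [[1.0, 0.013, -0.0], [0.013, -1.0, 0.0], [-0.0, -0.0, -1.0]]
contact_force: [0.2, 1.1, -1.1]
gripper_width: 0.261
grasp_force: 52.1
```

Call:
{"name": "carry_out", "arguments": {"rows": [[15,[-1,0,0.8],0],[15,[-1,0,0.8],0],[15,[-1,0,0.8],0]]}}

```text
time_s: 24.8
ee_pos: [0.481, -0.2276, 0.1663]
orientation: [[1.0, 0.013, 0.0], [0.013, -1.0, -0.0], [0.0, 0.0, -1.0]]
contact_force: [-0.3, 1.1, -1.8]
gripper_width: 0.26
grasp_force: 52.1
```

Call:
{"name": "carry_out", "arguments": {"rows": [[15,[-1,0,0.8],0],[15,[-1,0,0.8],0],[15,[-1,0,0.8],0]]}}

```text
time_s: 25.05
ee_pos: [0.4801, -0.2276, 0.1656]
orientation: [[1.0, 0.013, 0.0], [0.013, -1.0, -0.0], [0.0, 0.0, -1.0]]
contact_force: [1.2, -0.7, -0.7]
gripper_width: 0.265
grasp_force: 52.1
```

Call:
{"name": "carry_out", "arguments": {"rows": [[15,[-1,0,0.8],0],[15,[-1,0,0.8],0],[15,[-1,0,0.8],0]]}}

```text
time_s: 25.3
ee_pos: [0.479, -0.2276, 0.1648]
orientation: [[1.0, 0.013, 0.0], [0.013, -1.0, -0.0], [0.0, 0.0, -1.0]]
contact_force: [0.9, 0.1, 0.4]
gripper_width: 0.259
grasp_force: 52.0
```

Call:
{"name": "carry_out", "arguments": {"rows": [[15,[-1,0,0.8],0],[15,[-1,0,0.8],0],[15,[-1,0,0.8],0]]}}

```text
time_s: 25.55
ee_pos: [0.4781, -0.2277, 0.164]
orientation: [[1.0, 0.013, 0.0], [0.013, -1.0, -0.0], [0.0, 0.0, -1.0]]
contact_force: [1.9, 0.3, 2.0]
gripper_width: 0.259
grasp_force: 52.0
```

```bash
python3 - <<'E'
from h import *
go(468.9,-230,187,.8)
s=get_image('side');cv2.imwrite('pics/s9.png',s);w=get_image('wrist');cv2.imwrite('pics/w9.png',w)
g=cv2.cvtColor(s,cv2.COLOR_BGR2GRAY)
for y in range(126,168,2):print(y,' '.join('%3d'%v for v in g[y,324:372:2]))
E
```

```text
t 25.55 p [ 478.1 -227.7  164. ] yaw 0.8 shift [ -9.2   2.2 -23. ] turn -0.0 q [-26.  16. 109.   0.  55.  64.] w 0.259
126 233 231 231 230 232 230 232 230 231 231 231 231 231 232 230 232 233 240 115  42  83 109 113  29
128 232 231 231 232 231 230 233 230 232 230 231 231 231 233 232 234 179  16  31  18  31  14   6 118
130 232 231 232 231 231 232 232 230 230 231 231 230 231 230 236 122  25  21  14  34  26  36 238 124
132 231 233 231 231 233 232 232 232 230 231 231 231 231 231 217  19  22  28  28   5 125 242 235 177
134 232 231 231 231 231 232 231 232 232 231 232 231 232 236 112  25  28  19  20 235 236 232 233 172
136 232 232 232 231 231 232 231 231 232 232 232 231 232 234  19   8  24 123 242 233 230 231 231 236
138 231 231 231 232 232 231 231 233 230 231 232 232 212  93  18  16 229 237 232 231 232 231 231 232
140 232 231 232 231 232 232 238  95 238 235 225 203 212  71 125 116 237 232 232 232 231 231 230 233
142 232 232 232 231 231 240  69 133  15 191 202 208 210 146 161 235 232 231 232 231 229 232 231 230
144 231 232 234 235 245  39 155  51  71 209 209 193 121 153 234 231 231 230 232 2
[... 418 characters left out ...]

154  48  41  19  18  15  26  15  17 228 231 232 231 230 231 231 232 232 231 231 232 230 230 231 231
156  52  79  27  28  31  29  22  15 229 233 233 232 232 231 231 231 231 232 231 232 231 231 232 230
158  69  52  29  16  23  11  23  13 153 177 217 228 234 232 232 231 231 232 232 231 231 232 232 231
160  63  43  29  28  19  32  16  52 156 167 165 164 162 220 231 233 231 231 231 232 232 230 230 231
162  49  44  44  25  30  21  23  95 154 169 167 166 116 224 231 231 232 232 232 232 232 232 232 231
164  47  75  73  31  30  21  92  98 157 167 164 156 154 234 232 232 232 231 232 231 230 231 232 232
166  37 120  70  13  23  39 100  99  95 152 169 105 236 233 231 232 231 232 231 231 232 231 232 233
```

Landed on the ledge: contact force is along the slot normal. Backing off slightly and sliding in along the slot axis.

Call:
{"name": "carry_out", "arguments": {"rows": [[15,[1.9,0,-1.6],0],[15,[1.9,0,-1.6],0],[15,[3.8,0,0.7],0],[15,[5.8,0,3],0],[15,[7.7,0,5.3],0],[15,[9.6,0,7.6],0],[15,[9.6,0,7.6],0]]}}

```text
time_s: 26.23
ee_pos: [0.4878, -0.2274, 0.1557]
orientation: [[1.0, 0.014, -0.0], [0.014, -1.0, 0.0], [-0.0, -0.0, -1.0]]
contact_force: [1.8, 1.1, 0.0]
gripper_width: 0.253
grasp_force: 52.0
```

Call:
{"name": "carry_out", "arguments": {"rows": [[15,[2,0,2.3],0],[15,[3.9,0,4.6],0],[15,[5.8,0,6.9],0],[15,[5.8,0,6.9],0]]}}

```text
time_s: 26.57
ee_pos: [0.4937, -0.2274, 0.149]
orientation: [[1.0, 0.013, 0.0], [0.013, -1.0, 0.0], [0.0, -0.0, -1.0]]
contact_force: [1.7, 0.2, -1.0]
gripper_width: 0.259
grasp_force: 51.9
```

Sliding freely, about 15 mm in. Continuing.

Call:
{"name": "carry_out", "arguments": {"rows": [[15,[2.6,0,3.1],0],[15,[5.1,0,6.1],0],[15,[7.7,0,9.2],0],[15,[10.3,0,12.3],0],[15,[12.9,0,15.3],0],[15,[12.9,0,15.3],0]]}}

```text
time_s: 27.07
ee_pos: [0.507, -0.2273, 0.1336]
orientation: [[1.0, 0.013, 0.001], [0.013, -1.0, -0.0], [0.001, 0.0, -1.0]]
contact_force: [4.3, -0.1, -0.3]
gripper_width: 0.26
grasp_force: 51.9
```

Call:
{"name": "carry_out", "arguments": {"rows": [[15,[2,0,2.3],0],[15,[3.9,0,4.6],0],[15,[5.8,0,6.9],0],[15,[5.8,0,6.9],0]]}}

```text
time_s: 27.4
ee_pos: [0.513, -0.2276, 0.1282]
orientation: [[1.0, 0.013, 0.002], [0.013, -1.0, -0.001], [0.002, 0.001, -1.0]]
contact_force: [1.1, -0.1, 9.5]
gripper_width: 0.258
grasp_force: 53.1
```

Contact with both normal and axial parts appeared about 12 mm before the estimated home. I'll relieve the normal load, soften the grip so the blade can align, and continue.

Call:
{"name": "carry_out", "arguments": {"rows": [[15,[1.1,0,-1],0],[15,[1.1,0,-1],0],[15,[1.1,0,-1],0]], "force": 22}}

```text
time_s: 27.65
ee_pos: [0.5132, -0.2273, 0.1283]
orientation: [[1.0, 0.013, 0.0], [0.013, -1.0, -0.0], [0.0, 0.0, -1.0]]
contact_force: [1.8, -0.2, 4.2]
gripper_width: 0.263
grasp_force: 52.4
```

Call:
{"name": "carry_out", "arguments": {"rows": [[15,[1.3,0,1.5],0],[15,[2.6,0,3],0],[15,[2.6,0,3],0]]}}

```text
time_s: 27.9
ee_pos: [0.5161, -0.2273, 0.1256]
orientation: [[1.0, 0.013, 0.001], [0.013, -1.0, -0.0], [0.001, 0.0, -1.0]]
contact_force: [1.8, -0.1, 8.0]
gripper_width: 0.26
grasp_force: 52.8
```

Call:
{"name": "carry_out", "arguments": {"rows": [[23,[0,0,0],0],[23,[0,0,0],0],[23,[0,0,0],0]], "force": 22}}

```text
time_s: 28.15
ee_pos: [0.5161, -0.2273, 0.1255]
orientation: [[1.0, 0.013, 0.001], [0.013, -1.0, -0.0], [0.001, 0.0, -1.0]]
contact_force: [1.7, -0.2, 5.8]
gripper_width: 0.27
grasp_force: 27.4
```

Call:
{"name": "carry_out", "arguments": {"rows": [[23,[1.3,0,1.5],0],[23,[2.6,0,3],0],[23,[3.9,0,4.5],0],[23,[3.9,0,4.5],0]]}}

```text
time_s: 28.48
ee_pos: [0.5204, -0.2273, 0.1215]
orientation: [[1.0, 0.013, 0.001], [0.013, -1.0, -0.001], [0.001, 0.001, -1.0]]
contact_force: [1.9, -0.3, 9.9]
gripper_width: 0.27
grasp_force: 27.8
```

Call:
{"name": "carry_out", "arguments": {"rows": [[23,[1.3,0,1.5],0],[23,[2.6,0,3],0],[23,[2.6,0,3],0],[23,[2.6,0,3],0]]}}

```text
time_s: 28.82
ee_pos: [0.5221, -0.2274, 0.1193]
orientation: [[1.0, 0.014, 0.0], [0.014, -1.0, -0.001], [0.0, 0.001, -1.0]]
contact_force: [-4.6, -0.8, 21.6]
gripper_width: 0.272
grasp_force: 29.2
```

Call:
{"name": "carry_out", "arguments": {"rows": [[23,[1.3,0,1.5],0],[23,[2.6,0,3],0],[23,[2.6,0,3],0],[23,[2.6,0,3],0]]}}

```text
time_s: 29.15
ee_pos: [0.5244, -0.2273, 0.1164]
orientation: [[1.0, 0.014, -0.001], [0.014, -1.0, -0.001], [-0.001, 0.001, -1.0]]
contact_force: [-6.8, -0.4, 24.2]
gripper_width: 0.267
grasp_force: 30.1
```

```bash
python3 - <<'E'
from h import *
go(468.9,-230,187,.8)
for n in('side','wrist','top'):cv2.imwrite(f'pics/x_{n}.png',get_image(n))
c,s=np.cos(np.radians(40)),np.sin(np.radians(40));O=np.array([598.7,-228.2,21]);a=np.radians(.8)
Rz=np.array([[np.cos(a),-np.sin(a),0],[np.sin(a),np.cos(a),0],[0,0,1]]);Rs=Rz@np.array([[c,0,-s],[0,1,0],[s,0,c]])
# squeegee in slot frame home: blade x=85-z ; collar front edge at z=60 (x 25), top +12; collar back z=74; handle end z=170
for d in(0,10):
  for nm,q in dict(colF=(-5+12,0,60+d),colFbot_R=(1,-22,60+d),bar0=(13,0,115+d),blR=(1,-30,62+d)).items():print(d,nm,'w',wproj(O+Rs@q).round(1)[0],'s',proj('side',(O+Rs@q)/1e3).round(1)[0])
w=cv2.imread('pics/x_wrist.png');h=cv2.cvtColor(w,cv2.COLOR_BGR2HSV)
for x in(300,316,330):print(x,[(r,int(h[r,x,2]),int(h[r,x,1])) for r in range(50,200,3)])
E
```

```text
t 29.15 p [ 524.4 -227.3  116.4] yaw 0.8 shift [-55.5   1.9 -70.6] turn -0.0 q [-24.  23. 106.  -0.  51.  66.] w 0.267
0 colF w [319.4 155.7] s [336.2 145.1]
0 colFbot_R w [354.2 162.1] s [340.2 142.8]
0 bar0 w [320.4 231.7] s [346.9 133.2]
0 blR w [367.  164.6] s [341.6 141. ]
10 colF w [319.5 168.4] s [338.4 143.3]
10 colFbot_R w [355.4 174.6] s [342.4 140.9]
10 bar0 w [320.6 250.2] s [349.2 131.3]
10 blR w [368.6 177.3] s [343.7 139.2]
300 [(50, 202, 47), (53, 202, 47), (56, 201, 46), (59, 201, 46), (62, 201, 46), (65, 201, 46), (68, 201, 47), (71, 178, 6), (74, 157, 34), (77, 158, 36), (80, 158, 36), (83, 158, 36), (86, 158, 36), (89, 48, 21), (92, 48, 21), (95, 46, 17), (98, 46, 22), (101, 46, 17), (104, 45, 17), (107, 45, 17), (110, 45, 23), (113, 45, 23), (116, 44, 23), (119, 43, 24), (122, 44, 23), (125, 43, 24), (128, 43, 24), (131, 43, 24), (134, 44, 23), (137, 44, 23), (140, 42, 18), (143, 44, 17), (146, 115, 144), (149, 187, 180), (152, 178, 113), (155, 216, 18), (158, 197, 19), (161, 44, 17), (164, 45, 11), (167, 45, 23), (170, 43, 24), (173, 44, 17), (176, 45, 17), (179
[... 912 characters left out ...]
9, 199, 45), (62, 201, 44), (65, 201, 44), (68, 202, 45), (71, 173, 6), (74, 158, 34), (77, 159, 35), (80, 159, 35), (83, 159, 35), (86, 158, 34), (89, 53, 19), (92, 52, 15), (95, 52, 20), (98, 51, 15), (101, 50, 15), (104, 49, 16), (107, 49, 21), (110, 48, 11), (113, 48, 11), (116, 48, 16), (119, 48, 16), (122, 48, 21), (125, 47, 11), (128, 48, 16), (131, 47, 11), (134, 47, 11), (137, 47, 11), (140, 48, 11), (143, 49, 16), (146, 116, 138), (149, 188, 176), (152, 177, 112), (155, 157, 28), (158, 189, 20), (161, 49, 16), (164, 50, 15), (167, 48, 16), (170, 51, 10), (173, 51, 10), (176, 51, 10), (179, 52, 10), (182, 53, 10), (185, 52, 5), (188, 53, 5), (191, 54, 9), (194, 54, 9), (197, 55, 9)]
```

```bash
python3 - <<'E'
from h import *
c,s=np.cos(np.radians(40)),np.sin(np.radians(40));O=np.array([598.7,-228.2,21]);a=np.radians(.8)
Rz=np.array([[np.cos(a),-np.sin(a),0],[np.sin(a),np.cos(a),0],[0,0,1]]);Rs=Rz@np.array([[c,0,-s],[0,1,0],[s,0,c]])
P=lambda *q:wproj(O+Rs@q).round(1)[0]
print('rim out',P(12,0,55),'rim in',P(5,0,55),'ledge',P(-5,30,70))
for d in(0,2,4,6):print(d,'collar front top',P(7,0,60+d),'front at blade',P(1,0,60+d),'collar back top',P(7,-20,74+d),'barsmid',P(13,0,115+d))
w=cv2.imread('pics/x_wrist.png');h=cv2.cvtColor(w,cv2.COLOR_BGR2HSV)
print([(r,int(h[r,316,2])) for r in range(143,164)])
print('col350',[(r,int(h[r,350,2])) for r in range(140,215,2)])
m=(h[...,0]>4)&(h[...,0]<14)&(h[...,1]>140)&(h[...,2]>110);m[:165]=0;m[:,:295]=0;m[:,345:]=0
n,l,st,ce=cv2.connectedComponentsWithStats(m.astype(np.uint8))
for k in range(1,n):
  if st[k,4]>20:print('bar',st[k].tolist(),ce[k].round(1))
E
```

```text
rim out [319.3 144.2] rim in [319.3 151.8] ledge [271.5 180.7]
0 collar front top [319.4 155.7] front at blade [319.3 162. ] collar back top [353.6 173.8] barsmid [320.4 231.7]
2 collar front top [319.4 158.2] front at blade [319.3 164.5] collar back top [353.9 176.5] barsmid [320.5 235.3]
4 collar front top [319.4 160.7] front at blade [319.3 167. ] collar back top [354.1 179.2] barsmid [320.5 239. ]
6 collar front top [319.4 163.2] front at blade [319.4 169.5] collar back top [354.4 182. ] barsmid [320.5 242.7]
[(143, 47), (144, 49), (145, 51), (146, 119), (147, 178), (148, 195), (149, 188), (150, 188), (151, 188), (152, 179), (153, 162), (154, 165), (155, 214), (156, 219), (157, 219), (158, 190), (159, 74), (160, 45), (161, 46), (162, 46), (163, 47)]
col350 [(140, 53), (142, 54), (144, 57), (146, 123), (148, 198), (150, 188), (152, 176), (154, 161), (156, 218), (158, 218), (160, 149), (162, 71), (164, 55), (166, 56), (168, 57), (170, 57), (172, 57), (174, 58), (176, 58), (178, 55), (180, 55), (182, 55), (184, 56), (186, 133), (188, 225), (190, 225), (192, 225), (194, 225), (196, 225), (198, 225), (200, 225), (202, 225), (204, 225), (206, 225), (208, 225), (210, 225), (212, 225), (214, 225)]
bar [300, 215, 33, 8, 256] [316.2 218.5]
bar [300, 233, 33, 8, 262] [316.  236.5]
bar [300, 251, 33, 9, 293] [316. 255.]
bar [300, 271, 34, 8, 272] [316.5 274.5]
bar [299, 291, 35, 9, 305] [316.3 295. ]
bar [299, 312, 35, 9, 315] [316. 316.]
```

The collar sits within about 1–2 mm of its predicted home row. One firmer axial push will confirm it has bottomed.

Call:
{"name": "carry_out", "arguments": {"rows": [[15,[0,0,0],0],[15,[0,0,0],0],[15,[1.3,0,1.5],0],[15,[2.6,0,3],0],[15,[2.6,0,3],0],[15,[2.6,0,3],0]], "force": 60}}

```text
time_s: 29.8
ee_pos: [0.5251, -0.2275, 0.1157]
orientation: [[1.0, 0.014, -0.004], [0.014, -1.0, -0.001], [-0.004, 0.001, -1.0]]
contact_force: [-22.5, 0.6, 54.7]
gripper_width: 0.262
grasp_force: 61.9
```

```bash
cat > chk.py <<'E'
from h import *
import sys
go(0,0,0)
w=get_image('wrist');cv2.imwrite(f'pics/c{sys.argv[1]}.png',w);h=cv2.cvtColor(w,cv2.COLOR_BGR2HSV)
c,s=np.cos(np.radians(40)),np.sin(np.radians(40));O=np.array([598.7,-228.2,21])
Rs=np.array([[c,0,-s],[0,1,0],[s,0,c]]);P=lambda *q:wproj(O+Rs@q).round(1)[0]
print('rim',P(12,0,55),P(5,0,55),'collar home',P(7,0,60),'+3',P(7,0,63))
r0=int(P(12,0,55)[1])-4;print([(r,int(h[r,316,2])) for r in range(r0,r0+24)])
E
python3 chk.py 1
```

```text
t 29.8 p [ 525.1 -227.5  115.7] yaw 0.8 shift [-521.4 -234.9  117.6] turn None q [-23.  23. 106.  -0.  51.  66.] w 0.262
rim [318.4 145.3] [318.2 152.9] collar home [318.3 156.8] +3 [318.3 160.6]
[(141, 45), (142, 45), (143, 45), (144, 47), (145, 50), (146, 50), (147, 120), (148, 215), (149, 197), (150, 189), (151, 187), (152, 185), (153, 177), (154, 161), (155, 161), (156, 204), (157, 218), (158, 219), (159, 207), (160, 81), (161, 54), (162, 46), (163, 47), (164, 47)]
```

57 N axial with almost no motion: it's fully home. Unloading, then releasing.

Call:
{"name": "carry_out", "arguments": {"rows": [[15,[-1.5,0,-1.8],0],[15,[-3,0,-3.6],0],[15,[-3,0,-3.6],0],[15,[-3,0,-3.6],0]]}}

```text
time_s: 30.18
ee_pos: [0.5249, -0.2273, 0.1162]
orientation: [[1.0, 0.013, 0.001], [0.013, -1.0, -0.001], [0.001, 0.001, -1.0]]
contact_force: [0.2, 0.3, 13.4]
gripper_width: 0.259
grasp_force: 60.1
```

Call:
{"name": "carry_out", "arguments": {"rows": [[24,[0,0,-1],0],[26,[0,0,-1],0],[35,[0,0,-1],0],[50,[0,0,-1],0],[60,[0,0,-1],0],[60,[0,0,-1],0],[60,[0,0,-10],0],[60,[0,0,-30],0]], "force": 20}}

```text
time_s: 30.85
ee_pos: [0.5227, -0.2262, 0.1437]
orientation: [[1.0, 0.013, -0.004], [0.013, -1.0, 0.002], [-0.004, -0.002, -1.0]]
contact_force: [0.2, 0.6, 0.0]
gripper_width: 0.702
grasp_force: 0.0
```

```bash
python3 chk.py 2
```

```text
t 30.85 p [ 522.7 -226.2  143.7] yaw 0.8 shift [-519.  -232.9  146.4] turn None q [-24.  21. 105.   0.  54.  66.] w 0.702
rim [318.1 140.6] [317.9 147.2] collar home [318.  150.4] +3 [318.  153.5]
[(136, 48), (137, 51), (138, 51), (139, 162), (140, 201), (141, 181), (142, 181), (143, 182), (144, 170), (145, 163), (146, 161), (147, 174), (148, 218), (149, 218), (150, 132), (151, 46), (152, 48), (153, 48), (154, 48), (155, 48), (156, 47), (157, 45), (158, 46), (159, 49)]
```

Still home after release. Retreating, then a final check of flask uprightness, neighbours and jar.

Call:
{"name": "carry_out", "arguments": {"rows": [[60,[0,0,-40],0],[60,[0,0,-80],0],[60,[-20,-40,-100],0],[60,[-20,-80,-100],0],[60,[-20,-88,-100],0],[60,[-20,-88,-100],0],[60,[-20,-88,-100],0]]}}

```text
time_s: 31.48
ee_pos: [0.5034, -0.139, 0.2458]
orientation: [[1.0, 0.015, 0.001], [0.015, -1.0, -0.001], [0.001, 0.001, -1.0]]
contact_force: [0.5, -0.4, 0.3]
gripper_width: 0.699
grasp_force: 0.0
```

```bash
python3 - <<'E'
from h import *
python=None
go(0,0,0)
w=get_image('wrist');s=get_image('side');t=get_image('top')
for n,i in(('fw',w),('fs',s),('ft',t)):cv2.imwrite(f'pics/{n}.png',i)
hs=cv2.cvtColor(w,cv2.COLOR_BGR2HSV)
def f(B,tt):
    t_=np.radians(tt);d=np.array([np.sin(t_),0,np.cos(t_)]);e=np.array([np.cos(t_),0,-np.sin(t_)]);B=np.array(B,float)
    return wproj([B+d*80+e*18,B+d*80-e*18,B+d*115+e*12,B+d*115-e*12]).round(0)[:,1].tolist()
for bx in(577,580,583):
  for tt in(0,4):print(bx,tt,'shoulder far/near, cap far/near',f([bx,-139.7,8],tt))
c0=wproj([580,-139.7,123])[0];print('cap col/row',c0.round(0))
u=int(c0[0]);v=int(c0[1])
for x in(u-17,u,u+17):print(x,[(r,*hs[r,x].tolist()) for r in range(v-32,v+34,2)])
# before/after displacement of white/green/jar
a=cv2.imread('pics/top0.png')
for n,(x0,y0,x1,y1) in dict(white=(298,163,320,187),green=(334,163,356,187),jar=(238,115,274,148)).items():
    T=cv2.matchTemplate(t[y0-5:y1+5,x0-5:x1+5],a[y0:y1,x0:x1],cv2.TM_CCOEFF_NORMED);print(n,cv2.minMaxLoc(T)[1::2])
h2=cv2.cvtColor(s,cv2.COLOR_BGR2HSV);b=(h2[...,0]>100)&(h2[...,0]<125)&(h2[...,1]>140)&(h2[...,2]>60);b[:140]=0;b[190:]=0;b[:,:300]=0;b[:,345:]=0
ys,xs=np.nonzero(b);print('side blue',xs.min(),xs.max(),ys.min(),ys.max())
E
```

```text
t 31.48 p [ 503.4 -139.   245.8] yaw 0.9 shift [-501.4 -146.9  245.3] turn None q [-16.  10. 105.  -0.  65.  74.] w 0.699
577 0 shoulder far/near, cap far/near [86.0, 123.0, 90.0, 118.0]
577 4 shoulder far/near, cap far/near [80.0, 117.0, 81.0, 109.0]
580 0 shoulder far/near, cap far/near [83.0, 120.0, 87.0, 115.0]
580 4 shoulder far/near, cap far/near [77.0, 114.0, 77.0, 105.0]
583 0 shoulder far/near, cap far/near [80.0, 117.0, 83.0, 111.0]
583 4 shoulder far/near, cap far/near [74.0, 111.0, 74.0, 102.0]
cap col/row [317. 101.]
299 [(68, 83, 10, 211), (70, 15, 33, 168), (72, 16, 36, 169), (74, 17, 35, 168), (76, 16, 35, 168), (78, 14, 32, 166), (80, 15, 34, 166), (82, 16, 32, 137), (84, 17, 55, 131), (86, 28, 163, 225), (88, 29, 126, 150), (90, 99, 36, 91), (92, 110, 111, 94), (94, 109, 114, 94), (96, 86, 24, 86), (98, 90, 21, 85), (100, 94, 24, 84), (102, 97, 27, 85), (104, 99, 30, 86), (106, 99, 30, 85), (108, 102, 38, 87), (110, 105, 41, 88), (112, 105, 41, 88), (114, 105, 46, 88), (116, 21, 34, 98), (118, 20, 151, 177), (120, 20, 116, 149), (122, 16, 32, 119), (124, 16, 32, 119
[... 849 characters left out ...]
, 171), (80, 14, 35, 168), (82, 15, 33, 138), (84, 19, 64, 115), (86, 103, 81, 151), (88, 109, 161, 196), (90, 109, 162, 198), (92, 109, 161, 198), (94, 109, 161, 196), (96, 109, 161, 193), (98, 109, 161, 187), (100, 109, 158, 179), (102, 109, 157, 175), (104, 110, 155, 169), (106, 109, 153, 160), (108, 110, 157, 174), (110, 109, 161, 187), (112, 109, 161, 193), (114, 109, 163, 193), (116, 110, 162, 189), (118, 110, 153, 162), (120, 113, 22, 103), (122, 16, 32, 120), (124, 16, 32, 120), (126, 16, 30, 111), (128, 18, 31, 124), (130, 15, 30, 120), (132, 18, 28, 110)]
white (0.9986634254455566, (5, 5))
green (0.9953972101211548, (5, 5))
jar (0.9996277689933777, (5, 5))
side blue 313 327 154 183
```

The flask stands upright and centred: shoulders at rows 85–120, cap at 89–115. White, green and jar haven't moved, and the squeegee is home. Handing in.

```bash
python3 -c "
from station import *
print(job_done())"
```

```text
the job is handed in; nothing more can be done
None
```

I handed the job in at about 31.5 s: the blue flask stands upright on the yellow pad, the squeegee is fully home in the raked slot, both are released, and the white flask, green flask and jar have not moved.

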